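# Stir the carrier bed, then hold the head plate over the culture vessel for screwing down

## Task

Take the stirring rod out of its block, stir the beads in the glass culture vessel right round until at least five of the six have shifted a centimetre or more from where they lay, and stand the rod back in its block. Then pick up the vessel's head plate by its handle and hold it level about a centimetre above the flange, without ever touching the flange with it, so that all four threaded holes can be seen whole through the plate's four screw holes (either way round will do). Finish while still holding it there, motionless, for a colleague to start the screws; keep the beads in the vessel and leave everything else on the bench where it stands.

Things in the scene. Friction and masses are not known exactly. Their poses are not given: they have to be found in the camera images.
- vessel: Culture vessel, fixed to the bench: upright glass tube, 92 mm inner diameter, 4 mm wall, clamped between a base plate and a steel flange by four 12 mm tie rods. Flange 150 mm (x) by 120 mm (y), 12 mm thick, its top 88 mm above the bench, with a bore as wide as the tube. Inner floor 10 mm above the bench, flat. Origin: centre of the underside, on the bench, on the tube's axis; z up
- head_plate: Head plate of the vessel, loose, lying flat on the bench: metal plate 150 mm (x) by 120 mm (y), 6 mm thick, about 0.32 kg. A straight bar handle stands over its centre, along the plate's x: black bar 80 mm long, 14 mm wide, 14 mm high, its middle 46 mm above the underside (clear space of 33 mm between plate and bar), on two 10 mm posts at x = +-30 mm. Two short ports at x = +-62 mm, y = 0, at most 26 mm above the underside. Origin: centre of the underside; z up
- rod_block: White plastic block, 80 x 80 mm, 48 mm high, fixed to the bench, with one upright round hole of 15 mm diameter, 40 mm deep (hole floor 8 mm above the bench), in the middle of its top. Origin: centre of the underside
- rod: Stirring rod, 160 mm long, standing upright in the block's hole, its foot on the hole's floor: steel rod 9 mm thick, with a round rubber handle 16 mm thick over its top 55 mm (its middle 132 mm above the foot); about 80 g. Origin: centre of its foot (the lower end); its z runs up along the rod
- thread0 (a point): Centre of a threaded hole (6 mm) at the top of the vessel's flange, x = 60, y = 46 mm in the vessel's frame
- thread1 (a point): Centre of a threaded hole (6 mm) at the top of the vessel's flange, x = -60, y = 46 mm in the vessel's frame
- thread2 (a point): Centre of a threaded hole (6 mm) at the top of the vessel's flange, x = -60, y = -46 mm in the vessel's frame
- thread3 (a point): Centre of a threaded hole (6 mm) at the top of the vessel's flange, x = 60, y = -46 mm in the vessel's frame
- hole0 (a point): Centre of a screw hole (13 mm, right through) at the underside of the head plate, x = 60, y = 46 mm in the plate's frame
- hole1 (a point): Centre of a screw hole (13 mm, right through) at the underside of the head plate, x = -60, y = 46 mm in the plate's frame
- hole2 (a point): Centre of a screw hole (13 mm, right through) at the underside of the head plate, x = -60, y = -46 mm in the plate's frame
- hole3 (a point): Centre of a screw hole (13 mm, right through) at the underside of the head plate, x = 60, y = -46 mm in the plate's frame
- bead0: Carrier bead, loose ball of 20 mm diameter, 14 g, on the vessel's inner floor; origin: its centre
- bead1: Carrier bead, loose ball of 20 mm diameter, 14 g, on the vessel's inner floor; origin: its centre
- bead2: Carrier bead, loose ball of 20 mm diameter, 14 g, on the vessel's inner floor; origin: its centre
- bead3: Carrier bead, loose ball of 20 mm diameter, 14 g, on the vessel's inner floor; origin: its centre
- bead4: Carrier bead, loose ball of 20 mm diameter, 14 g, on the vessel's inner floor; origin: its centre
- bead5: Carrier bead, loose ball of 20 mm diameter, 14 g, on the vessel's inner floor; origin: its centre
- screw_dish: Bystander: shallow round glass dish, 90 mm across, 14 mm high, with four thumb screws in it; origin under its centre
- reagent_bottle: Bystander: round bottle 86 mm across, 170 mm high, blue cap; origin under its centre
- beaker: Bystander: empty glass beaker, 74 mm across, 95 mm high; origin under its centre
- tip_box: Bystander: box of pipette tips, 85 x 122 mm, 57 mm high; origin under its centre
- tube_rack: Bystander: rack of capped tubes, 60 x 190 mm, 95 mm high; origin under its centre
- hex_driver: Bystander: screwdriver with black handle lying on the bench, 130 mm long
There are look-alikes about, which are no part of the job. There is more than one size of the rod_block; the one meant has the size given above.

How it is judged (in metres and radians):
On the way, in this order (a step that is already met when the one before it is completed fails the run):
1. the held rod stands among the beads in the vessel and at least five of the six beads lie more than 10 mm from where they were at the start (horizontal distance between rod and vessel below 0.046 m and height (world z) of rod below 0.034 m and contact force between the fingers and rod above 0.5 N and (distance of each of bead1, bead2, bead3, bead4, bead5 from where it was at the start of the episode above 0.01 m or distance of each of bead0, bead2, bead3, bead4, bead5 from where it was at the start of the episode above 0.01 m or distance of each of bead0, bead1, bead3, bead4, bead5 from where it was at the start of the episode above 0.01 m or distance of each of bead0, bead1, bead2, bead4, bead5 from where it was at the start of the episode above 0.01 m or distance of each of bead0, bead1, bead2, bead3, bead5 from where it was at the start of the episode above 0.01 m or distance of each of bead0, bead1, bead2, bead3, bead4 from where it was at the start of the episode above 0.01 m)), for 0.1 s.
2. the rod stands back in the hole of its block, let go (horizontal distance between rod and rod_block below 0.009 m and z of rod in the frame of rod_block below 0.014 m and angle between rod's own z axis and vertical below 0.3 rad and contact force between the fingers and rod below 0.1 N), for 0.2 s.
At the end, for the whole second after the job is handed in: Head plate held still, level within 4 degrees, 3 to 22 mm above the flange and not touching it, each screw hole within 3.5 mm sideways of the threaded hole below, either way round; rod released in its block, foot within 6 mm of the hole floor; all six beads in the vessel (all of step 2 and ((horizontal distance between hole0 and thread0 below 0.0035 m and horizontal distance between hole1 and thread1 below 0.0035 m and horizontal distance between hole2 and thread2 below 0.0035 m and horizontal distance between hole3 and thread3 below 0.0035 m) or (horizontal distance between hole0 and thread2 below 0.0035 m and horizontal distance between hole1 and thread3 below 0.0035 m and horizontal distance between hole2 and thread0 below 0.0035 m and horizontal distance between hole3 and thread1 below 0.0035 m)) and z of head_plate in the frame of vessel between 0.091 and 0.11 m and angle between head_plate's own z axis and vertical below 0.07 rad and linear speed of head_plate below 0.02 m/s and angular speed of head_plate below 0.1 rad/s and contact force between the fingers and head_plate above 1 N and contact force between head_plate and vessel below 0.1 N and horizontal distance between each of bead0, bead1, bead2, bead3, bead4, bead5 and vessel below 0.046 m and height (world z) of each of bead0, bead1, bead2, bead3, bead4, bead5 below 0.085 m); the arm keeps its last pose, push and grip.
It fails at once if the head plate touches the vessel (contact force between head_plate and vessel above 1 N).
It fails at once if a bead leaves the vessel (horizontal distance between any of bead0, bead1, bead2, bead3, bead4, bead5 and vessel above 0.06 m).
It fails at once if a bystander is moved more than 25 mm (distance of any of screw_dish, reagent_bottle, beaker, tip_box, tube_rack, hex_driver from where it was at the start of the episode above 0.025 m).
It also fails if it takes over 72 s, if anything falls off the work surface, if the arm or the gripper's body presses on something with over 40 N, if the wrist force passes 120 N, or if a joint passes its speed limit or range.

## Robot

A 7-joint arm with a two-finger parallel gripper is mounted at the origin on the work surface. World frame = base frame: x ahead of the robot, y to its left, z up, the work surface at z = 0. Lengths are in m, angles in degrees, forces in N, time in s.
With the tool pointing down it reaches from about 0.4 to 0.85 m from the base axis. Payload 4.5 kg.
Tool frame: the origin (TCP) lies between the finger pads; the fingertips stand 8 mm ahead of it and the grasp point (between the pads) lies 11 mm behind it (ctrl.tip_extent is the distance from the TCP to the fingertips, in m); z points along the fingers, x is the direction in which the jaws open and shut, and the axes are right-handed (so a half turn about z gives the same grasp; the last joint's range is limited). The gripper opens to 88 mm and grips with 3 to 60 N. Pads are 18 mm wide; open, the fingers measure 123 mm over their backs; the gripper's body (75 mm by 187 mm) begins 45 mm behind the grasp point.
Start: joints at [-65.672, 39.483, -11.15, 89.685, 9.013, 51.709, -12.324], TCP at [0.238, 0.578, 0.247] pointing down, gripper open.
Joint ranges: [-172.22, 172.22], [-26.19, 119.32], [-84.43, 86.54], [7.71, 146.69], [-57.33, 237.33], [2.42, 119.75], [-152.13, 152.13]. Speed limits (degrees/s): [147.25, 147.25, 180, 180, 180, 180, 180].

## Interface

Orientations are given as [roll, pitch, yaw] about the fixed x, y, z axes, in that order (R = Rz(yaw) Ry(pitch) Rx(roll)).
In Python, from rig import ctrl gives the robot as it stands. The module is installed in compiled form; this text tells all that it offers.
- The arm moves only by the tool drive_tool, never from a script. Its arguments are lists of equal length, an entry for each row: "travel": the shift along the tool's x, y, z each as a share of 80 mm, from -1 to 1, a list of three; "dr": the turn, a rotation vector about the tool's x, y, z each as a share of 180 degrees, from -1 to 1, a list of three; "claw": the closure, from -1 (fully open) to 1 (shut). In form: {"travel": [[tx, ty, tz], ...], "dr": [[rx, ry, rz], ...], "claw": [claw, ...]}. A call has exactly 10 rows; each row is the pose to reach, as a shift and turn from the pose commanded when the call began, along the tool's axes at that moment, turning the shorter way round; what a row does not reach only later rows make up. A row lasts 1/12 s, in which the tool goes at most 41.7 mm and 7.16 degrees, less where a joint would pass 70% of its speed; a pose out of reach is approached as far as the arm can. A call with a number of a shift or a turn outside -1 to 1 is refused whole. A call with a gripper value outside its range is refused whole. The fingers move at their own pace and stop on an object; the grip force is fixed at half the most. Time passes only in rows, so rows that repeat a pose let the fingers close, or fill a call up. It gives the time, the measured TCP pose, the force and the opening at its end, in the units of the state.
- ctrl.get_obs(): the state, without advancing time (a new reading comes with each control period).
- ctrl.get_image(name): name is "scene" or "top" or "wrist"; returns the picture (400x640x3 uint8, red, green, blue); there is no depth.
- ctrl.calibration(name): a dict with "mtx" (3x3 intrinsics, pixels), "eye" and "attitude" of the camera in the world. Camera axes: x right, y down, z forward; pixel columns grow to the right and rows downward; lengths in m; the calibration is good to about 2 mm. A picture is of the moment at which its call begins: read the wrist's pose just before it. calibration takes no time and is no camera call; for the wrist camera it gives the pose at the moment of the call.
- ctrl.sign_off(): hands the job in, once; it reports no verdict.
Trained networks look in the newest picture that a camera, given by its name, has taken for a name from the list of things; names that differ only in an ending like _2 or _b are one class to them, and where a whole thing is asked for, a point or a joint stands for the part that bears it (a point fixed in the world has none). Each returns a list of dicts, best first, with "conf" (0 to 1); they miss things now and then, are a little off and sometimes report something else, mostly with a low value. They report only what shows in the picture. A call takes as long as a camera call. They do not tell look-alikes from the thing itself.
- ctrl.recognise(camera, target): "uv" ([column, row] in pixels, amid what is visible of it).
- ctrl.trace(camera, target): "region" (400x640 bool, what is visible of it) and "uv" ([column, row] in pixels, amid what is visible of it).
The state is a dict: "t": time; "joint_pos": joint angles; "qd": joint speeds; "joint_efforts": joint torques, N m; "eef_pos": TCP position; "eef_rot": TCP orientation; "wrist_force": force on the tool from outside, world axes, zero at the start; "torque": the same for the moment, N m; "opening": opening from 0.0 (shut) to 1.0 (fully open).
Only numpy, scipy, OpenCV 4.12 (cv2) and the standard library are available. Lean on these libraries where they do the work, as an engineer would, in place of code of your own. Each camera call takes 0.05 s, during which the arm holds its last target. There are 200 camera calls.

## Working session

There is one attempt and no reset: what is moved stays moved. The work goes in short steps, Python scripts to look and compute and a tool call to move; the robot and the scene stay as the last step left them, time stands still between calls to the robot, and variables do not carry over. Pictures are saved under pics/ and viewed, about 8 in all and at most 12, crops included, and the job is handed in when it is done.

Besides the shell and the picture viewer there is one more tool, called after "Request:" as name(argument=value, ...) on one line, values as JSON. drive_tool: Moves the arm, as the interface text tells. Shift numbers are shares of 80 mm and turn numbers shares of 180 degrees, none past 1 either way. Its arguments: {"type":"object","properties":{"travel":{"type":"array","items":{"type":"array","items":{"type":"number","minimum":-1,"maximum":1}}},"dr":{"type":"array","items":{"type":"array","items":{"type":"number","minimum":-1,"maximum":1}}},"claw":{"type":"array","items":{"type":"number"}}},"required":["travel","dr","claw"]}

```bash
mkdir -p pics
cat > h.py <<'E'
import numpy as np, cv2
from rig import ctrl
from scipy.spatial.transform import Rotation as R
def att(c):
    a=np.array(c['attitude'],float)
    return a if a.shape==(3,3) else R.from_euler('xyz',a,degrees=True).as_matrix()
def ray(cal,uv):
    d=att(cal)@np.linalg.solve(np.array(cal['mtx']),[uv[0],uv[1],1.]); return np.array(cal['eye']),d
def onz(cal,uv,z):
    e,d=ray(cal,uv); return e+d*(z-e[2])/d[2]
def proj(cal,p):
    q=np.array(cal['mtx'])@(att(cal).T@(np.array(p)-cal['eye'])); return q[:2]/q[2]
def save(n,im): cv2.imwrite(f'pics/{n}.png',cv2.cvtColor(im,cv2.COLOR_RGB2BGR))
E
python3 - <<'E'
from h import *
print(ctrl.get_obs())
ims=[]
for c in ['top','scene']:
    im=ctrl.get_image(c); save(c+'0',im); cal=ctrl.calibration(c); print(c,cal)
    for n,z in [('vessel',.088),('head_plate',.006),('rod_block',.048),('rod',.14),('bead0',.02),('thread0',.088),('hole0',.006),('screw_dish',.01),('reagent_bottle',.17),('beaker',.09),('tip_box',.057),('tube_rack',.09),('hex_driver',.01)]:
        for d in ctrl.recognise(c,n): print(n,np.round(d['uv'],1),round(d['conf'],2),np.round(onz(cal,d['uv'],z),4))
E
```

```text
{'t': 0.0, 'joint_pos': array([-65.67191092,  39.53350462, -11.14539322,  89.74741175,
         9.01323773,  51.70889104, -12.32581837]), 'qd': array([ 0.0441897 , -0.00534697,  0.00639131, -0.0739215 , -0.08513945,
       -0.03195805, -0.01094936]), 'joint_efforts': array([ 8.67024446e-04, -5.27557397e+01, -1.26715131e+00, -1.53438538e+01,
       -5.28113788e-02,  6.43694933e-03,  1.73166095e-04]), 'eef_pos': array([0.23788241, 0.57726629, 0.24589496]), 'eef_rot': array([1.79992039e+02, 1.07505579e-01, 6.76129632e+01]), 'wrist_force': array([-0.39641918, -0.13100799, -0.12035371]), 'torque': array([0.03983396, 0.00765149, 0.02940757]), 'opening': 1.0043038661555943}
top {'mtx': array([[417.99670281,   0.        , 315.63607004],
       [  0.        , 417.99670281, 202.36420916],
       [  0.        ,   0.        ,   1.        ]]), 'eye': array([0.501283  , 0.01124644, 1.30725445]), 'attitude': array([-176.14657718,   -0.73969809,  -89.86841164])}
vessel [330.4 198.6] 0.61 [ 0.5946 -0.0475  0.088 ]
head_plate [216.9 227.9] 0.7 [0.5087 0.3004 0.006 ]
rod_block [406.  219.4] 0.89 [ 0.53
[... 1181 characters left out ...]
8 0.088 ]
head_plate [380.6 162.4] 0.92 [0.5174 0.3079 0.006 ]
rod_block [242.  280.8] 0.78 [ 0.6583 -0.3109  0.048 ]
rod_block [200.2 232.5] 0.67 [ 0.4458 -0.3424  0.048 ]
rod_block [234.  247.5] 0.63 [ 0.5493 -0.279   0.048 ]
rod [226.  234.7] 0.57 [ 0.5477 -0.2891  0.14  ]
thread0 [307.8 227.2] 0.62 [ 0.6325 -0.0638  0.088 ]
hole0 [375.1 164.3] 0.73 [0.5134 0.2872 0.006 ]
screw_dish [319.3 156.1] 0.61 [0.3799 0.1435 0.01  ]
reagent_bottle [441.2 122.9] 0.91 [0.5851 0.4802 0.17  ]
beaker [299.9 282.9] 0.84 [ 0.7725 -0.18    0.09  ]
tip_box [388.2 232. ] 0.85 [0.768  0.1424 0.057 ]
tube_rack [163.2 288.1] 0.74 [ 0.5736 -0.5121  0.09  ]
hex_driver [240.1 199.8] 0.51 [ 0.3855 -0.1744  0.01  ]
```

```bash
python3 -c "
import cv2
a=cv2.imread('pics/top0.png')[110:310,100:520]; b=cv2.imread('pics/scene0.png')[100:320,130:480]
cv2.imwrite('pics/t1.png',cv2.resize(a,(798,380),interpolation=2));cv2.imwrite('pics/s1.png',cv2.resize(b,(795,500),interpolation=2))"
```

```text
(no output)
```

View pics/t1.png

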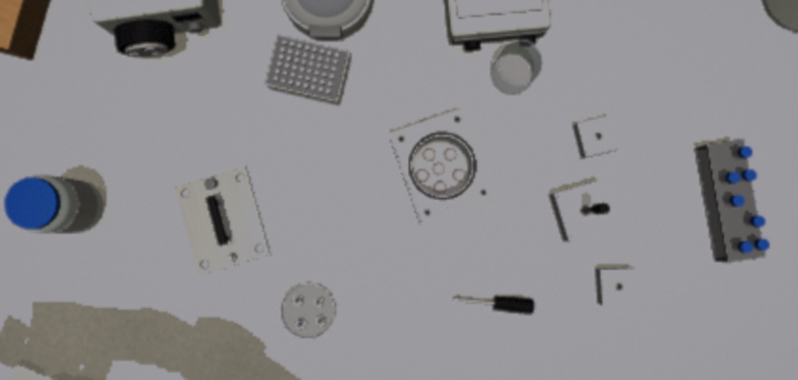

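View pics/s1.png

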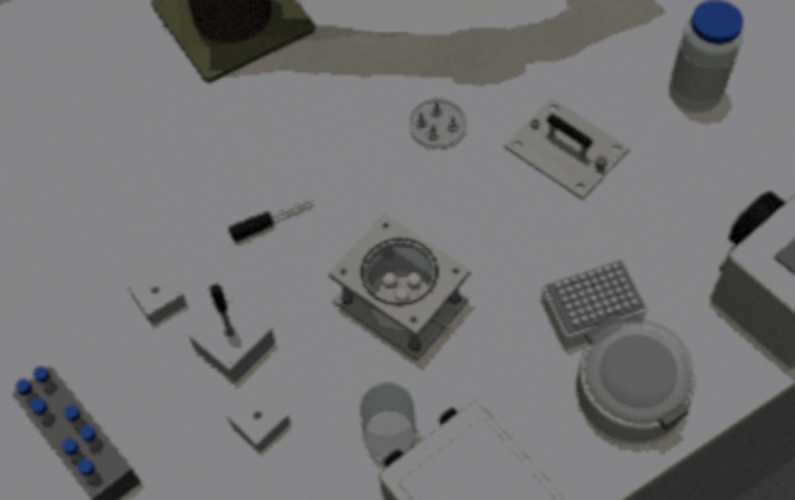

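The top view shows the vessel with beads (threads near (312,183),(341,173),(355,211),(325,222)). The plate is at (217,228), with its handle running nearly along image rows. Of the three blocks, the largest, in the middle at (406,219), holds the leaning rod. The scene view agrees.

Run:
```python
from h import *
cal=ctrl.calibration('top'); f=lambda u,v,z:onz(cal,(100+u/1.9,110+v/1.9),z)
def fit(pts,z,name):
    P=np.array([f(*p,z)[:2] for p in pts]); c=P.mean(0); print(name,'c',c.round(4))
    for i in range(4):
        e=P[(i+1)%4]-P[i]; print('  edge',np.linalg.norm(e).round(4),np.degrees(np.arctan2(e[1],e[0])).round(1))
fit([(402,139),(457,119),(484,192),(427,212)],.088,'vessel')
fit([(186,191),(237,172),(263,247),(205,265)],.006,'plate')
for p in [(212,197),(222,243)]: print('handle',f(*p,.053))
print('bore',f(442,166,.088))
for p in [(429,154),(450,154),(421,175),(438,168),(461,175),(440,187)]: print('bead',f(*p,.02).round(4))
print('rod top',f(603,209,.155),'joint rod/block',f(587,211,.048))
s=ctrl.calibration('scene'); g=lambda u,v,z:onz(s,(130+u/2.27,100+v/2.27),z)
print('scene rod entry',g(234,343,.048),'top',g(216,288,.165),'bore',g(400,270,.088))
im=ctrl.get_image('top')
for c in ['top','scene']:
    if c=='scene': ctrl.get_image(c)
    for d in ctrl.trace(c,'rod')+ctrl.trace(c,'rod_block'):
        v,u=np.nonzero(d['region']); print(c,d['conf'],d['uv'],u.min(),u.max(),v.min(),v.max())
```

```text
vessel c [ 0.5992 -0.0548]
  edge 0.0906 -69.7
  edge 0.1203 -159.9
  edge 0.093 109.4
  edge 0.1189 19.0
plate c [0.5175 0.2995]
  edge 0.0884 -69.2
  edge 0.1301 -160.1
  edge 0.0981 107.4
  edge 0.1248 15.5
handle [0.55087045 0.30659311 0.053     ]
handle [0.47870273 0.28957986 0.053     ]
bore [ 0.59826707 -0.0540337   0.088     ]
bead [ 0.6232 -0.0365  0.02  ]
bead [ 0.6233 -0.0707  0.02  ]
bead [ 0.5889 -0.0235  0.02  ]
bead [ 0.6004 -0.0512  0.02  ]
bead [ 0.5891 -0.0886  0.02  ]
bead [ 0.5695 -0.0544  0.02  ]
rod top [ 0.53097107 -0.2847681   0.155     ] joint rod/block [ 0.53048458 -0.28670378  0.048     ]
scene rod entry [ 0.55848412 -0.28711174  0.048     ] top [ 0.5377598  -0.28203942  0.165     ] bore [ 0.60559638 -0.05240331  0.088     ]
top 0.57 [414.7, 222.1] 409 419 217 222
top 0.85 [429.5, 260.7] 414 434 251 270
top 0.6 [404.1, 220.3] 389 423 204 236
top 0.55 [410.7, 180.2] 402 425 171 193
scene 0.62 [233.3, 245.1] 212 249 230 267
scene 0.57 [200.1, 231.8] 186 210 217 241
```

Request:
drive_tool(travel=[[-0.7,1,0],[-0.7,1,0],[-0.7,1,0],[-0.7,1,0],[-0.7,1,0],[-0.7,1,0],[-0.7,1,0],[-0.7,1,0],[-0.7,1,0],[-0.7,1,0]], dr=[[0,0,0],[0,0,0],[0,0,0],[0,0,0],[0,0,0],[0,0,0],[0,0,0],[0,0,0],[0,0,0],[0,0,0]], claw=[-1,-1,-1,-1,-1,-1,-1,-1,-1,-1])

```text
t: 2.53
eef_pos: [0.2901, 0.4962, 0.2466]
eef_rot: [-180.0, -0.0, 67.7]
wrist_force: [0.2, 0.2, -1.6]
opening: 1.007
```

Request:
drive_tool(travel=[[-0.7,1,0],[-0.7,1,0],[-0.7,1,0],[-0.7,1,0],[-0.7,1,0],[-0.7,1,0],[-0.7,1,0],[-0.7,1,0],[-0.7,1,0],[-0.7,1,0]], dr=[[0,0,0],[0,0,0],[0,0,0],[0,0,0],[0,0,0],[0,0,0],[0,0,0],[0,0,0],[0,0,0],[0,0,0]], claw=[-1,-1,-1,-1,-1,-1,-1,-1,-1,-1])

```text
t: 3.37
eef_pos: [0.3428, 0.4141, 0.2467]
eef_rot: [-180.0, -0.0, 67.7]
wrist_force: [-0.8, 0.0, -0.2]
opening: 0.996
```

Request:
drive_tool(travel=[[-0.7,1,0],[-0.7,1,0],[-0.7,1,0],[-0.7,1,0],[-0.7,1,0],[-0.7,1,0],[-0.7,1,0],[-0.7,1,0],[-0.7,1,0],[-0.7,1,0]], dr=[[0,0,0],[0,0,0],[0,0,0],[0,0,0],[0,0,0],[0,0,0],[0,0,0],[0,0,0],[0,0,0],[0,0,0]], claw=[-1,-1,-1,-1,-1,-1,-1,-1,-1,-1])

```text
t: 4.2
eef_pos: [0.3955, 0.3319, 0.2467]
eef_rot: [-180.0, -0.0, 67.7]
wrist_force: [0.8, -0.5, -0.6]
opening: 0.998
```

Request:
drive_tool(travel=[[-0.9,0.9,0],[-0.9,0.9,0],[-0.9,0.9,0],[-0.9,0.9,0],[-0.9,0.9,0],[-0.9,0.9,0],[-0.9,0.9,0],[-0.9,0.9,0],[-0.9,0.9,0],[-0.9,0.9,0]], dr=[[0,0,0],[0,0,0],[0,0,0],[0,0,0],[0,0,0],[0,0,0],[0,0,0],[0,0,0],[0,0,0],[0,0,0]], claw=[-1,-1,-1,-1,-1,-1,-1,-1,-1,-1])

```text
t: 5.03
eef_pos: [0.4348, 0.2379, 0.2467]
eef_rot: [-180.0, -0.0, 67.7]
wrist_force: [1.0, 0.5, -0.5]
opening: 0.998
```

Request:
drive_tool(travel=[[-1,0.8,0],[-1,0.8,0],[-1,0.8,0],[-1,0.8,0],[-1,0.8,0],[-1,0.8,0],[-1,0.8,0],[-1,0.8,0],[-1,0.8,0],[-1,0.8,0]], dr=[[0,0,0],[0,0,0],[0,0,0],[0,0,0],[0,0,0],[0,0,0],[0,0,0],[0,0,0],[0,0,0],[0,0,0]], claw=[-1,-1,-1,-1,-1,-1,-1,-1,-1,-1])

```text
t: 5.87
eef_pos: [0.4636, 0.1396, 0.2467]
eef_rot: [-180.0, -0.0, 67.7]
wrist_force: [-0.5, -0.2, -0.4]
opening: 1.002
```

Request:
drive_tool(travel=[[-1,0.8,0],[-1,0.8,0],[-1,0.8,0],[-1,0.8,0],[-1,0.8,0],[-1,0.8,0],[-1,0.8,0],[-1,0.8,0],[-1,0.8,0],[-1,0.8,0]], dr=[[0,0,0],[0,0,0],[0,0,0],[0,0,0],[0,0,0],[0,0,0],[0,0,0],[0,0,0],[0,0,0],[0,0,0]], claw=[-1,-1,-1,-1,-1,-1,-1,-1,-1,-1])

```text
t: 6.7
eef_pos: [0.4924, 0.0413, 0.2467]
eef_rot: [-180.0, -0.0, 67.7]
wrist_force: [0.3, 0.4, 0.1]
opening: 1.003
```

Request:
drive_tool(travel=[[-1,0.8,0],[-1,0.8,0],[-1,0.8,0],[-1,0.8,0],[-1,0.8,0],[-1,0.8,0],[-1,0.8,0],[-1,0.8,0],[-1,0.8,0],[-1,0.8,0]], dr=[[0,0,0],[0,0,0],[0,0,0],[0,0,0],[0,0,0],[0,0,0],[0,0,0],[0,0,0],[0,0,0],[0,0,0]], claw=[-1,-1,-1,-1,-1,-1,-1,-1,-1,-1])

```text
t: 7.53
eef_pos: [0.5212, -0.0571, 0.2468]
eef_rot: [-180.0, -0.0, 67.7]
wrist_force: [0.3, -0.3, 0.6]
opening: 1.001
```

Request:
drive_tool(travel=[[-1,0.5,0],[-1,0.5,0],[-1,0.5,0],[-1,0.5,0],[-1,0.5,0],[-1,0.5,0],[-1,0.5,0],[-1,0.5,0],[-1,0.5,0],[-1,0.5,0]], dr=[[0,0,0.2],[0,0,0.26],[0,0,0.26],[0,0,0.26],[0,0,0.26],[0,0,0.26],[0,0,0.26],[0,0,0.26],[0,0,0.26],[0,0,0.26]], claw=[-1,-1,-1,-1,-1,-1,-1,-1,-1,-1])

```text
t: 8.37
eef_pos: [0.5278, -0.1468, 0.2467]
eef_rot: [-180.0, -0.0, 20.9]
wrist_force: [-0.1, 0.8, -0.0]
opening: 1.0
```

Request:
drive_tool(travel=[[-0.3,0.8,0],[-0.3,0.8,0],[-0.3,0.8,0],[-0.3,0.8,0],[-0.3,0.8,0],[-0.3,0.8,0],[-0.3,0.8,0],[-0.3,0.8,0],[-0.3,0.8,0],[-0.3,0.8,0]], dr=[[0,0,0],[0,0,0],[0,0,0],[0,0,0],[0,0,0],[0,0,0],[0,0,0],[0,0,0],[0,0,0],[0,0,0]], claw=[-1,-1,-1,-1,-1,-1,-1,-1,-1,-1])

```text
t: 9.2
eef_pos: [0.5282, -0.215, 0.2467]
eef_rot: [-180.0, -0.0, 20.9]
wrist_force: [-0.4, -0.1, -0.5]
opening: 0.999
```

Run:
```python
from h import *
cal=ctrl.calibration('wrist'); im=ctrl.get_image('wrist'); save('w1',im); print(ctrl.get_obs()['eef_pos'],cal)
im2=ctrl.get_image('scene'); save('s2',im2);
```

```text
[ 0.52813325 -0.21511587  0.24671848] {'mtx': array([[354.97619767,   0.        , 325.97739422],
       [  0.        , 354.97619767, 197.51639867],
       [  0.        ,   0.        ,   1.        ]]), 'eye': array([ 0.50571592, -0.15388645,  0.38420599]), 'attitude': array([ 1.65138740e+02, -1.46989144e-02,  2.09711099e+01])}
```

View pics/w1.png

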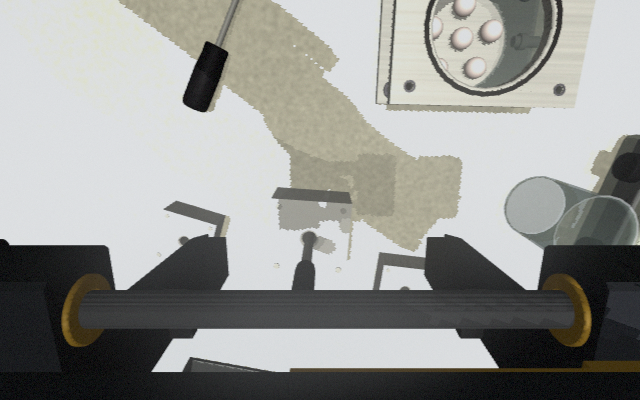

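The wrist view shows the rod entering the middle block at about (309,238). The handle's lower end is at about (305,263), and the rod continues behind the gripper bar. The vessel threads are at (409,86) and (560,90).

Run:
```python
from h import *
cal=ctrl.calibration('wrist')
print('entry',onz(cal,(309,239),.048),'handle low',onz(cal,(305,263),.113),'hi',onz(cal,(303,290),.14))
# candidates of upright rod
for x,y in [(.535,-.278),(.538,-.281)]:
    for z in (.048,.113,.14,.168): print(x,z,proj(cal,(x,y,z)).round(1))
a,b=onz(cal,(409,86),.088),onz(cal,(560,90),.088); print('threads',a,b,np.linalg.norm(a-b),np.degrees(np.arctan2(*(b-a)[1::-1])))
g=cv2.imread('pics/w1.png')[225:295,265:360]; s=cv2.imread('pics/s2.png')[210:290,200:280]
cv2.imwrite('pics/c1.png',np.hstack([cv2.resize(g,None,fx=5,fy=5,interpolation=2),cv2.resize(s,(350,350),interpolation=2)])[:, :800])
```

```text
entry [ 0.53713385 -0.28412017  0.048     ] handle low [ 0.53531849 -0.28015908  0.113     ] hi [ 0.53865018 -0.28925362  0.14      ]
0.535 0.048 [309.1 233. ]
0.535 0.113 [305.5 260.6]
0.535 0.14 [303.6 275.9]
0.535 0.168 [301.  295.3]
0.538 0.048 [310.9 236.6]
0.538 0.113 [307.7 264.9]
0.538 0.14 [305.9 280.6]
0.538 0.168 [303.7 300.4]
threads [ 0.56277386 -0.11802732  0.088     ] [ 0.67673638 -0.07767675  0.088     ] 0.12089510144809937 19.497467963405814
```

View pics/c1.png

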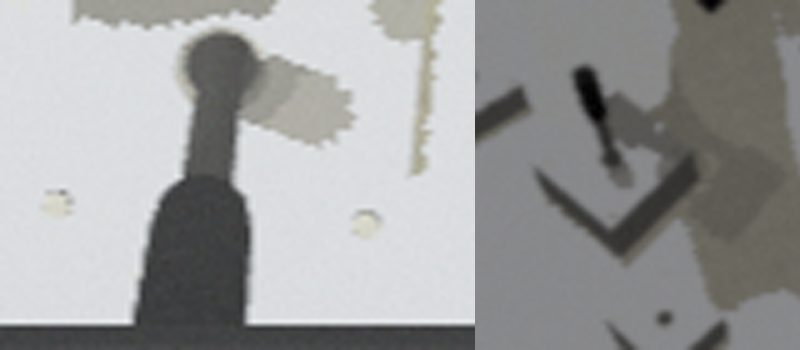

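Request:
drive_tool(travel=[[-0.2,0.83,0],[-0.2,0.83,0],[-0.2,0.83,0],[-0.2,0.83,0.1],[-0.2,0.83,0.3],[-0.2,0.83,0.5],[-0.2,0.83,0.72],[-0.2,0.83,0.72],[-0.2,0.83,0.72],[-0.2,0.83,0.72]], dr=[[0,0,0],[0,0,0],[0,0,0],[0,0,0],[0,0,0],[0,0,0],[0,0,0],[0,0,0],[0,0,0],[0,0,0]], claw=[-1,-1,-1,-1,-1,-1,-1,-1,-1,-1])

```text
t: 10.13
eef_pos: [0.5372, -0.2824, 0.1896]
eef_rot: [-180.0, -0.0, 20.9]
wrist_force: [-0.3, -0.0, -0.4]
opening: 0.999
```

Request:
drive_tool(travel=[[0,0,0.3],[0,0,0.72],[0,0,0.72],[0,0,0.72],[0,0,0.72],[0,0,0.72],[0,0,0.72],[0,0,0.72],[0,0,0.72],[0,0,0.72]], dr=[[0,0,0],[0,0,0],[0,0,0],[0,0,0],[0,0,0],[0,0,0],[0,0,0],[0,0,0],[0,0,0],[0,0,0]], claw=[-1,-1,-1,-1,-1,1,1,1,1,1])

```text
t: 10.97
eef_pos: [0.5369, -0.2833, 0.132]
eef_rot: [180.0, -0.0, 20.8]
wrist_force: [-0.9, -0.8, -0.2]
opening: 0.645
```

Request:
drive_tool(travel=[[0,0,0],[0,0,0],[0,0,0],[0,0,0],[0,0,0],[0,0,0],[0,0,0],[0,0,0],[0,0,0],[0,0,0]], dr=[[0,0,0],[0,0,0],[0,0,0],[0,0,0],[0,0,0],[0,0,0],[0,0,0],[0,0,0],[0,0,0],[0,0,0]], claw=[1,1,1,1,1,1,1,1,1,1])

```text
t: 11.8
eef_pos: [0.5366, -0.2832, 0.1314]
eef_rot: [-180.0, 0.0, 20.8]
wrist_force: [0.1, 0.0, -0.9]
opening: 0.17
```

Request:
drive_tool(travel=[[0,0,-0.2],[0,0,-0.5],[0,0,-0.9],[0,0,-0.9],[0,0,-0.9],[0,0,-0.9],[0,0,-0.9],[0,0,-0.9],[0,0,-0.9],[0,0,-0.9]], dr=[[0,0,0],[0,0,0],[0,0,0],[0,0,0],[0,0,0],[0,0,0],[0,0,0],[0,0,0],[0,0,0],[0,0,0]], claw=[1,1,1,1,1,1,1,1,1,1])

```text
t: 12.63
eef_pos: [0.5363, -0.283, 0.2027]
eef_rot: [-179.9, 0.1, 20.8]
wrist_force: [0.2, -0.6, -1.5]
opening: 0.17
```

Request:
drive_tool(travel=[[0,0,-0.4],[0,0,-0.4],[0.3,-0.3,-0.4],[0.6,-0.6,-0.4],[0.73,-0.75,-0.4],[0.73,-0.75,-0.4],[0.73,-0.75,-0.4],[0.73,-0.75,-0.4],[0.73,-0.75,-0.4],[0.73,-0.75,-0.4]], dr=[[0,0,0],[0,0,0],[0,0,0],[0,0,0],[0,0,0],[0,0,0],[0,0,0],[0,0,0],[0,0,0],[0,0,0]], claw=[1,1,1,1,1,1,1,1,1,1])

```text
t: 13.47
eef_pos: [0.5693, -0.2081, 0.2354]
eef_rot: [180.0, 0.0, 20.7]
wrist_force: [-0.4, 0.5, -0.5]
opening: 0.171
```

Request:
drive_tool(travel=[[0.3,-0.3,0],[0.6,-0.6,0],[0.73,-0.75,0],[0.73,-0.75,0],[0.73,-0.75,0],[0.73,-0.75,0],[0.73,-0.75,0],[0.73,-0.75,0],[0.73,-0.75,0],[0.73,-0.75,0]], dr=[[0,0,0],[0,0,0],[0,0,0],[0,0,0],[0,0,0],[0,0,0],[0,0,0],[0,0,0],[0,0,0],[0,0,0]], claw=[1,1,1,1,1,1,1,1,1,1])

```text
t: 14.3
eef_pos: [0.603, -0.1303, 0.2356]
eef_rot: [180.0, 0.0, 20.7]
wrist_force: [0.1, 0.2, -0.8]
opening: 0.173
```

Request:
drive_tool(travel=[[0.3,-0.3,0],[0.6,-0.6,0],[0.73,-0.75,0],[0.73,-0.75,0],[0.73,-0.75,0],[0.73,-0.75,0],[0.73,-0.75,0],[0.73,-0.75,0],[0.73,-0.75,0],[0.73,-0.75,0]], dr=[[0,0,0],[0,0,0],[0,0,0],[0,0,0],[0,0,0],[0,0,0],[0,0,0],[0,0,0],[0,0,0],[0,0,0]], claw=[1,1,1,1,1,1,1,1,1,1])

```text
t: 15.13
eef_pos: [0.6363, -0.0535, 0.2356]
eef_rot: [180.0, 0.0, 20.7]
wrist_force: [-0.1, 0.2, -0.7]
opening: 0.172
```

Run:
```python
from h import *
o=ctrl.get_obs(); print(o['eef_pos'],o['opening'])
cal=ctrl.calibration('wrist'); im=ctrl.get_image('wrist'); save('w2raw',im)
x,y,z=o['eef_pos']
for zz,c in [(.02,(255,0,0)),(z-.1234,(0,255,0))]:
    q=proj(cal,(x,y,zz)); cv2.circle(im,tuple(int(t) for t in q),3,c,1); print(q)
for t in np.arange(0,360,10):
    q=proj(cal,(.602+.046*np.cos(np.radians(t)),-.0545+.046*np.sin(np.radians(t)),.088)); cv2.circle(im,tuple(int(t) for t in q),1,(255,0,255),-1)
save('w2',im)
```

```text
[ 0.63634081 -0.05353166  0.23558618] 0.1720894601834194
[325.04596853 170.01289514]
[324.74278234 192.15950964]
```

View pics/w2.png

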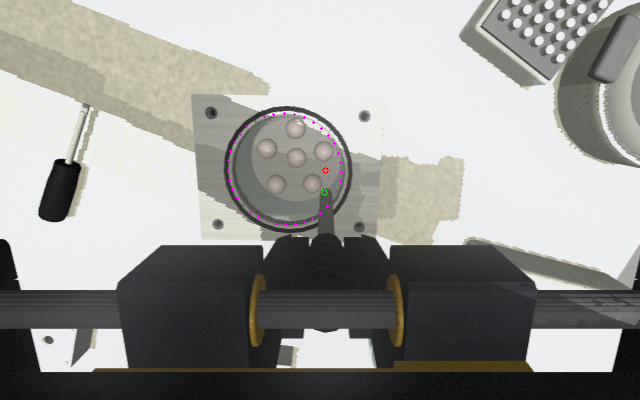

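The wrist view shows the rod foot at (326,192), where predicted. The landing spot (325,170) lies in the gap between the beads at (323,151) and (312,183). The flange threads are at (211,113), (364,117), (359,227) and (218,224).

Run:
```python
from h import *
cal=ctrl.calibration('wrist')
im=cv2.imread('pics/w2raw.png',0)
P=[]
for u,v in [(211,113),(364,117),(359,227),(218,224)]:
    w=im[v-9:v+10,u-9:u+10].astype(float); m=np.clip(np.median(w)-25-w,0,None); m[:1]=0
    yy,xx=np.mgrid[-9:10,-9:10]; q=(u+(m*xx).sum()/m.sum(),v+(m*yy).sum()/m.sum()); P.append(onz(cal,q,.088)[:2]); print(q,P[-1])
P=np.array(P);c=P.mean(0);print('c',c)
for i in range(4):
    e=P[(i+1)%4]-P[i];print(np.linalg.norm(e),np.degrees(np.arctan2(e[1],e[0])))
for b in [(295,129),(323,151),(312,184),(276,185),(267,149),(296,158)]:
    r=onz(cal,b,.02)[:2]-c; print('bead',(r*1000).round(1),np.hypot(*r)*1000,np.degrees(np.arctan2(r[1],r[0])))
```

```text
(np.float64(211.10695353913314), np.float64(112.37184284377923)) [ 0.5327218  -0.03052492]
(np.float64(364.0325726141079), np.float64(115.81224066390041)) [0.64531582 0.00960885]
(np.float64(359.82290279627165), np.float64(228.31344873501996)) [ 0.67760774 -0.07791033]
(np.float64(217.64158815612382), np.float64(223.7150740242261)) [ 0.56347234 -0.11701421]
c [ 0.60477943 -0.05396015]
0.1195329744974382 19.61844642444496
0.09328652451040911 -69.74746689942928
0.12064826263179014 -161.0880492649861
0.09179320456837436 109.57241624713211
bead [-10.3  28.3] 30.099314040294132 110.07188909050937
bead [22.9 17.9] 29.07147080722795 38.01069596664857
bead [ 24.3 -17.5] 29.993818771994132 -35.74295402905797
bead [ -9.6 -31.6] 32.997894644909245 -106.88283951281518
bead [-29.8  -0.1] 29.751161344829974 -179.89925981605595
bead [0.2 1.7] 1.7551114060594442 84.41354117712281
```

Request:
drive_tool(travel=[[0,0,0.15],[0,0,0.35],[0,0,0.6],[0,0,0.8],[0,0,0.8],[0,0,0.8],[0,0,0.8],[0,0,0.8],[0,0,0.8],[0,0,0.8]], dr=[[0,0,0],[0,0,0],[0,0,0],[0,0,0],[0,0,0],[0,0,0],[0,0,0],[0,0,0],[0,0,0],[0,0,0]], claw=[1,1,1,1,1,1,1,1,1,1])

```text
t: 16.02
eef_pos: [0.637, -0.0527, 0.1724]
eef_rot: [180.0, -0.1, 20.8]
wrist_force: [0.2, 0.8, -1.2]
opening: 0.172
```

Request:
drive_tool(travel=[[0,0,0.1],[0,0,0.2],[0,0,0.3],[0,0,0.4],[0,0,0.4],[0,0,0.4],[0,0,0.4],[0,0,0.4],[0,0,0.4],[0,0,0.4]], dr=[[0,0,0],[0,0,0],[0,0,0],[0,0,0],[0,0,0],[0,0,0],[0,0,0],[0,0,0],[0,0,0],[0,0,0]], claw=[1,1,1,1,1,1,1,1,1,1])

```text
t: 16.85
eef_pos: [0.6368, -0.0527, 0.1399]
eef_rot: [180.0, -0.0, 20.8]
wrist_force: [-0.2, 1.5, -1.3]
opening: 0.169
```

Request:
drive_tool(travel=[[0.025,-0.12,0],[0.011,-0.241,0],[-0.039,-0.352,0],[-0.121,-0.442,0],[-0.227,-0.503,0],[-0.347,-0.528,0],[-0.468,-0.514,0],[-0.579,-0.464,0],[-0.669,-0.382,0],[-0.73,-0.276,0]], dr=[[0,0,0],[0,0,0],[0,0,0],[0,0,0],[0,0,0],[0,0,0],[0,0,0],[0,0,0],[0,0,0],[0,0,0]], claw=[1,1,1,1,1,1,1,1,1,1])

```text
t: 17.68
eef_pos: [0.5747, -0.0521, 0.14]
eef_rot: [-180.0, -0.2, 20.9]
wrist_force: [5.3, 4.0, -0.3]
opening: 0.172
```

Request:
drive_tool(travel=[[-0.025,0.12,0],[-0.011,0.241,0],[0.039,0.352,0],[0.121,0.442,0],[0.227,0.503,0],[0.347,0.528,0],[0.468,0.514,0],[0.579,0.464,0],[0.669,0.382,0],[0.73,0.276,0]], dr=[[0,0,0],[0,0,0],[0,0,0],[0,0,0],[0,0,0],[0,0,0],[0,0,0],[0,0,0],[0,0,0],[0,0,0]], claw=[1,1,1,1,1,1,1,1,1,1])

```text
t: 18.52
eef_pos: [0.6338, -0.0539, 0.1383]
eef_rot: [-180.0, 0.4, 20.8]
wrist_force: [-7.5, -3.8, 0.7]
opening: 0.176
```

Run:
```python
from h import *
o=ctrl.get_obs(); print(o['eef_pos'],o['opening'],o['wrist_force'])
im=ctrl.get_image('wrist'); t=ctrl.get_image('top'); save('w3raw',im)
save('c3',np.hstack([cv2.resize(im[40:280,180:480],(500,400)),cv2.resize(t[165:225,310:355],(300,400))]))
```

```text
[ 0.63383583 -0.05390212  0.13827557] 0.17559862260129228 [-7.47899177 -3.78045172  0.69311493]
```

View pics/c3.png

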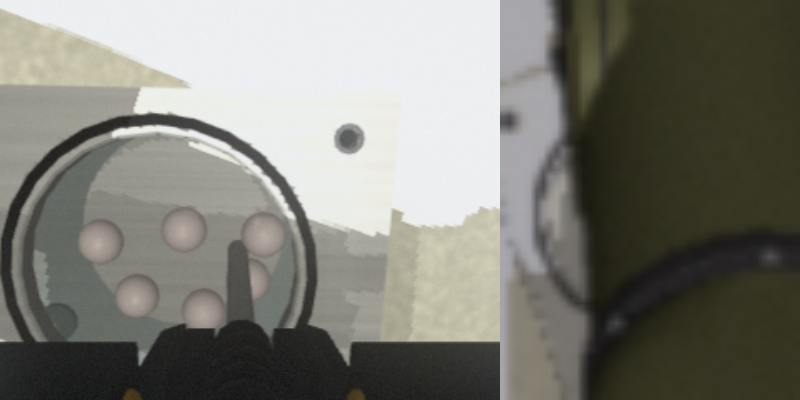

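Run:
```python
from h import *
cal=ctrl.calibration('wrist'); c=np.array([.6047,-.054])
old=np.array([[-10.3,28.3],[22.9,17.9],[24.3,-17.5],[-9.6,-31.6],[-29.8,-.1],[.2,1.7]])
for b in [(101,241),(184,229),(264,234),(254,278),(137,295),(204,308)]:
    r=(onz(cal,(b[0]/1.667+180,b[1]/1.667+40),.02)[:2]-c)*1000; print('bead',r.round(1),np.hypot(*r).round(1),np.hypot(*(old-r).T).round(0))
o=ctrl.get_obs(); print(o['wrist_force'])
```

```text
bead [-33.3 -14.2] 36.2 [48. 65. 58. 29. 15. 37.]
bead [-0.8  4.2] 4.2 [26. 27. 33. 37. 29.  3.]
bead [32.9 14.8] 36.1 [45. 11. 33. 63. 64. 35.]
bead [36.2 -5.7] 36.6 [58. 27. 17. 53. 66. 37.]
bead [-10.5 -32.3] 34.0 [61. 60. 38.  1. 38. 36.]
bead [ 20.1 -27.2] 33.8 [63. 45. 11. 30. 57. 35.]
[-4.55714147 -2.27983873 -1.10100029]
```

Request:
drive_tool(travel=[[-0.132,0.01,0],[-0.255,0.017,0],[-0.319,-0.061,0],[-0.363,-0.157,0],[-0.406,-0.254,0],[-0.443,-0.335,0],[-0.376,-0.403,0],[-0.287,-0.463,0],[-0.27,-0.51,0],[-0.332,-0.52,0]], dr=[[0,0,0],[0,0,0],[0,0,0],[0,0,0],[0,0,0],[0,0,0],[0,0,0],[0,0,0],[0,0,0],[0,0,0]], claw=[1,1,1,1,1,1,1,1,1,1])

```text
t: 19.45
eef_pos: [0.5988, -0.0207, 0.1396]
eef_rot: [-180.0, -0.2, 21.0]
wrist_force: [-0.3, 0.7, -0.1]
opening: 0.169
```

Request:
drive_tool(travel=[[-0.121,0.007,0],[-0.234,0.051,0],[-0.328,0.128,0],[-0.393,0.23,0],[-0.424,0.347,0],[-0.417,0.468,0],[-0.373,0.581,0],[-0.296,0.675,0],[-0.194,0.74,0],[-0.077,0.771,0]], dr=[[0,0,0],[0,0,0],[0,0,0],[0,0,0],[0,0,0],[0,0,0],[0,0,0],[0,0,0],[0,0,0],[0,0,0]], claw=[1,1,1,1,1,1,1,1,1,1])

```text
t: 20.28
eef_pos: [0.6125, -0.0852, 0.1392]
eef_rot: [-180.0, 0.2, 20.7]
wrist_force: [-0.7, 0.4, -0.5]
opening: 0.174
```

Run:
```python
from h import *
o=ctrl.get_obs(); print(o['eef_pos'],o['opening'],o['wrist_force'])
im=ctrl.get_image('wrist'); save('w4raw',im); cal=ctrl.calibration('wrist'); print(cal['eye'],cal['attitude'])
x,y,z=o['eef_pos']; print(proj(cal,(x,y,z-.1234)))
save('c4',cv2.resize(im[20:280,180:500],(738,600)))
```

```text
[ 0.61247411 -0.08521544  0.13919666] 0.17413430062196986 [-0.65255231  0.38140755 -0.45947511]
[ 0.59226227 -0.02305871  0.27667563] [ 1.65132365e+02 -4.75557427e-03  2.08487228e+01]
[321.68049831 192.4428539 ]
```

View pics/c4.png

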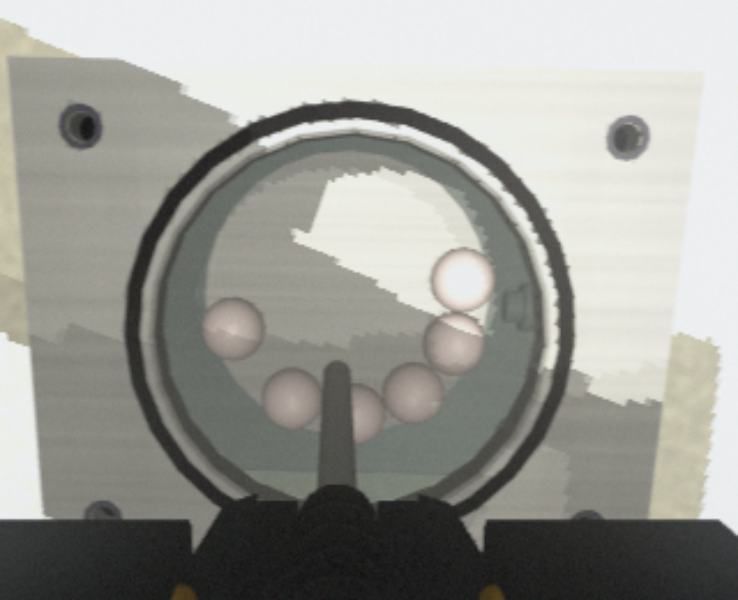

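All six beads have left their ring and centre pattern and lie in an arc in the near half: (234,328), (291,397), (355,413), (413,392), (453,343), (463,280). I'll do another half turn and check again.

Request:
drive_tool(travel=[[0.121,-0.007,0],[0.234,-0.051,0],[0.328,-0.128,0],[0.393,-0.23,0],[0.424,-0.347,0],[0.417,-0.468,0],[0.373,-0.581,0],[0.296,-0.675,0],[0.194,-0.74,0],[0.077,-0.771,0]], dr=[[0,0,0],[0,0,0],[0,0,0],[0,0,0],[0,0,0],[0,0,0],[0,0,0],[0,0,0],[0,0,0],[0,0,0]], claw=[1,1,1,1,1,1,1,1,1,1])

```text
t: 21.17
eef_pos: [0.5977, -0.0207, 0.14]
eef_rot: [-180.0, -0.2, 20.9]
wrist_force: [-0.0, 0.3, -0.4]
opening: 0.168
```

Run:
```python
from h import *
c=np.array([.6047,-.054])
old=np.array([[-10.3,28.3],[22.9,17.9],[24.3,-17.5],[-9.6,-31.6],[-29.8,-.1],[.2,1.7]])
cal=ctrl.calibration('wrist'); 
cal4=dict(mtx=cal['mtx'],eye=np.array([.59226227,-.02305871,.27667563]),attitude=[165.132365,-.0047,20.8487])
for b in [(234,328),(291,397),(355,413),(413,392),(453,343),(463,280)]:
    r=(onz(cal4,(b[0]/2.306+180,b[1]/2.308+20),.02)[:2]-c)*1000; print(r.round(1),np.hypot(*r).round(1),np.hypot(*(old-r).T).round(0))
o=ctrl.get_obs(); print(o['eef_pos'],o['opening'],o['wrist_force'])
save('w5raw',ctrl.get_image('wrist'))
im=ctrl.get_image('top')
```

```text
[-28.  -19.3] 34.0 [51. 63. 52. 22. 19. 35.]
[ -3.5 -34. ] 34.2 [63. 58. 32.  7. 43. 36.]
[ 17.8 -31.6] 36.3 [66. 50. 16. 27. 57. 38.]
[ 32.8 -18.4] 37.6 [64. 38.  9. 44. 65. 38.]
[38.6  0.9] 38.6 [56. 23. 23. 58. 68. 38.]
[33.7 20.3] 39.4 [45. 11. 39. 68. 67. 38.]
[ 0.5976814  -0.02066312  0.13997529] 0.16793810988059701 [-2.17404063e-04  2.51186489e-01 -3.58999285e-01]
```

Run:
```python
from h import *
c=np.array([.6047,-.054])
old=np.array([[-10.3,28.3],[22.9,17.9],[24.3,-17.5],[-9.6,-31.6],[-29.8,-.1],[.2,1.7]])
cal=ctrl.calibration('wrist'); im=ctrl.get_image('wrist')
for d in ctrl.recognise('wrist','bead0'):
    r=(onz(cal,d['uv'],.02)[:2]-c)*1000; print(round(d['conf'],2),np.round(d['uv']),r.round(1),np.hypot(*r).round(1),np.hypot(*(old-r).T).round(0))
g=cv2.cvtColor(im,cv2.COLOR_RGB2GRAY)
print(cv2.HoughCircles(cv2.GaussianBlur(g,(3,3),1),cv2.HOUGH_GRADIENT,1,16,param1=60,param2=12,minRadius=11,maxRadius=16))
```

```text
0.7 [270. 240.] [-34.7 -18.4] 39.3 [53. 68. 59. 28. 19. 40.]
0.53 [353. 216.] [18.3 23.3] 29.6 [29.  7. 41. 62. 54. 28.]
[[[400.5 177.5  14.2]
  [272.5 246.5  11.8]
  [360.5 212.5  14.3]
  [241.5 172.5  13.1]]]
```

Request:
drive_tool(travel=[[0.117,0.031,0],[0.219,0.096,0],[0.296,0.19,0],[0.34,0.303,0],[0.347,0.424,0],[0.316,0.541,0],[0.251,0.643,0],[0.157,0.72,0],[0.044,0.764,0],[-0.077,0.771,0]], dr=[[0,0,0],[0,0,0],[0,0,0],[0,0,0],[0,0,0],[0,0,0],[0,0,0],[0,0,0],[0,0,0],[0,0,0]], claw=[1,1,1,1,1,1,1,1,1,1])

```text
t: 22.2
eef_pos: [0.6124, -0.0838, 0.1396]
eef_rot: [-180.0, -0.0, 20.8]
wrist_force: [0.2, 1.6, -1.6]
opening: 0.173
```

Request:
drive_tool(travel=[[-0.117,-0.031,0],[-0.219,-0.096,0],[-0.296,-0.19,0],[-0.34,-0.303,0],[-0.347,-0.424,0],[-0.316,-0.541,0],[-0.251,-0.643,0],[-0.157,-0.72,0],[-0.044,-0.764,0],[0.077,-0.771,0]], dr=[[0,0,0],[0,0,0],[0,0,0],[0,0,0],[0,0,0],[0,0,0],[0,0,0],[0,0,0],[0,0,0],[0,0,0]], claw=[1,1,1,1,1,1,1,1,1,1])

```text
t: 23.03
eef_pos: [0.5975, -0.021, 0.1394]
eef_rot: [-179.9, 0.0, 20.9]
wrist_force: [0.4, -0.0, -0.8]
opening: 0.173
```

Run:
```python
from h import *
import json
o=ctrl.get_obs(); print(o['eef_pos'],o['opening'],o['wrist_force'])
im=ctrl.get_image('wrist'); cal=ctrl.calibration('wrist'); print(cal['eye'],cal['attitude'])
old=np.array([[-10.3,28.3],[22.9,17.9],[24.3,-17.5],[-9.6,-31.6],[-29.8,-.1],[.2,1.7]])
for q in old/1000: cv2.circle(im,tuple(int(t) for t in proj(cal,(.6047+q[0],-.054+q[1],.02))),2,(255,0,0),-1)
w5=cv2.cvtColor(cv2.imread('pics/w5raw.png'),cv2.COLOR_BGR2RGB)
save('c6',np.hstack([cv2.resize(x[110:270,210:430],(400,291)) for x in (w5,im)]))
```

```text
[ 0.597532   -0.02104045  0.13939798] 0.17315947980052143 [ 0.39992276 -0.02925588 -0.7576699 ]
[0.57712877 0.04062933 0.27703306] [165.15984521  -0.22075149  21.08550735]
```

View pics/c6.png

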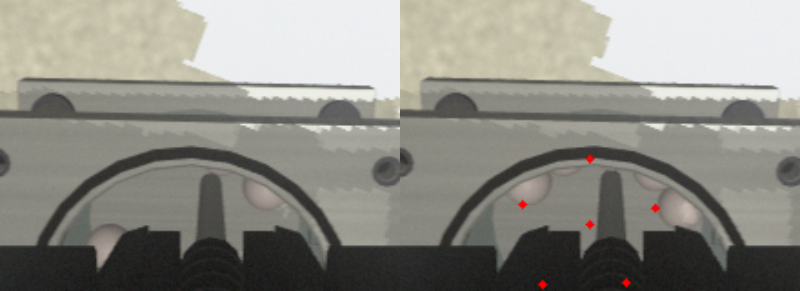

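The left panel shows the view before the reverse turn and the right panel the view after it, with the old spots in red. The beads at about (530,185), (568,165), (650,172) and (680,210) are regrouped along the far wall and the centre is empty. The stirring is done, so the rod goes back.

Request:
drive_tool(travel=[[0,0,-0.2],[0,0,-0.5],[0,0,-0.8],[0,0,-0.8],[0,0,-0.8],[0,0,-0.8],[0,0,-0.8],[0,0,-0.8],[0,0,-0.8],[0,0,-0.8]], dr=[[0,0,0],[0,0,0],[0,0,0],[0,0,0],[0,0,0],[0,0,0],[0,0,0],[0,0,0],[0,0,0],[0,0,0]], claw=[1,1,1,1,1,1,1,1,1,1])

```text
t: 23.92
eef_pos: [0.5966, -0.0232, 0.2028]
eef_rot: [-180.0, 0.1, 20.8]
wrist_force: [0.3, -0.2, -0.9]
opening: 0.167
```

Request:
drive_tool(travel=[[0,0,-0.4],[0,0,-0.4],[0,0,-0.4],[-0.2,0.3,-0.4],[-0.4,0.6,-0.4],[-0.63,0.93,-0.4],[-0.63,0.93,-0.4],[-0.63,0.93,-0.4],[-0.63,0.93,-0.4],[-0.63,0.93,-0.4]], dr=[[0,0,0],[0,0,0],[0,0,0],[0,0,0],[0,0,0],[0,0,0],[0,0,0],[0,0,0],[0,0,0],[0,0,0]], claw=[1,1,1,1,1,1,1,1,1,1])

```text
t: 24.75
eef_pos: [0.5763, -0.109, 0.235]
eef_rot: [-179.9, 0.0, 20.9]
wrist_force: [0.1, 0.4, -1.2]
opening: 0.174
```

Request:
drive_tool(travel=[[-0.2,0.3,0],[-0.4,0.6,0],[-0.63,0.93,0],[-0.63,0.93,0],[-0.63,0.93,0],[-0.63,0.93,0],[-0.63,0.93,0],[-0.63,0.93,0],[-0.63,0.93,0],[-0.63,0.93,0]], dr=[[0,0,0],[0,0,0],[0,0,0],[0,0,0],[0,0,0],[0,0,0],[0,0,0],[0,0,0],[0,0,0],[0,0,0]], claw=[1,1,1,1,1,1,1,1,1,1])

```text
t: 25.58
eef_pos: [0.5558, -0.1972, 0.2355]
eef_rot: [-180.0, -0.0, 20.9]
wrist_force: [0.1, -0.3, -1.3]
opening: 0.175
```

Request:
drive_tool(travel=[[-0.2,0.3,0],[-0.4,0.6,0],[-0.63,0.93,0],[-0.63,0.93,0],[-0.63,0.93,0],[-0.63,0.93,0],[-0.63,0.93,0],[-0.63,0.93,0],[-0.63,0.93,0],[-0.63,0.93,0]], dr=[[0,0,0],[0,0,0],[0,0,0],[0,0,0],[0,0,0],[0,0,0],[0,0,0],[0,0,0],[0,0,0],[0,0,0]], claw=[1,1,1,1,1,1,1,1,1,1])

```text
t: 26.42
eef_pos: [0.5352, -0.2847, 0.2355]
eef_rot: [-180.0, -0.0, 20.9]
wrist_force: [-0.0, -0.2, -0.7]
opening: 0.169
```

Run:
```python
from h import *
o=ctrl.get_obs(); print(o['eef_pos'],o['eef_rot'],o['opening'])
cal=ctrl.calibration('wrist'); im=ctrl.get_image('wrist'); save('w7raw',im)
x,y,z=o['eef_pos']; print(proj(cal,(x,y,z-.1234)), proj(cal,(x,y,.048)), proj(cal,(.537,-.2832,.048)))
a=cv2.imread('pics/w7raw.png')[150:250,270:380]; b=cv2.imread('pics/w2raw.png')[150:250,270:380]
cv2.imwrite('pics/c7.png',cv2.resize(np.hstack([a,b]),(792,360),interpolation=2))
```

```text
[ 0.53522799 -0.28470271  0.23552982] [-1.79983022e+02 -1.44892912e-02  2.08928798e+01] 0.1690388058727548
[324.70275882 192.19257155] [324.91549794 175.5492764 ] [327.26934828 174.73921502]
```

View pics/c7.png

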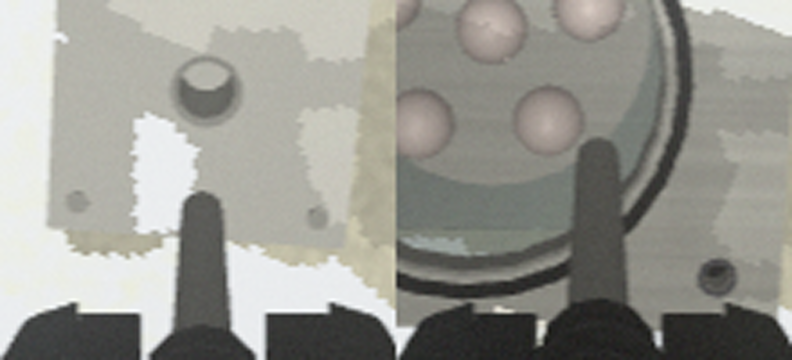

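The left panel (now) shows the hole at (327.5,175.6) and the rod's foot at about (326.4,204.7). The right panel (before stirring) has the foot about 15 px higher, so the rod has swung in the jaws about tool x. I'll work out the tilt.

Run:
```python
from h import *
from scipy.optimize import minimize_scalar
o=ctrl.get_obs(); cal=ctrl.calibration('wrist')
T=R.from_euler('xyz',o['eef_rot'],degrees=True).as_matrix(); p=o['eef_pos']
g=p-T[:,2]*.011
def foot(a,L=.1344): a=np.radians(a); return g+T@np.array([0,np.sin(a),np.cos(a)])*L
for a in range(-8,9,2): print(a,proj(cal,foot(a)).round(1))
# tip edge visible = foot bottom ring, compare before(189.8)/now(204.7)
h=onz(cal,(327.5,175.6),.048); print('hole',h)
f=lambda a:abs(proj(cal,foot(a))[1]-204.7)
r=minimize_scalar(f,bounds=(-15,15),method='bounded'); print(r.x,foot(r.x))
```

```text
-8 [324.7 168.1]
-6 [324.7 174.2]
-4 [324.7 180.2]
-2 [324.7 186.2]
0 [324.7 192.2]
2 [324.7 198.2]
4 [324.7 204.3]
6 [324.7 210.3]
8 [324.7 216.3]
hole [ 0.53739195 -0.2841432   0.048     ]
4.145430410256149 [ 0.53859353 -0.29406915  0.11247594]
```

Request:
drive_tool(travel=[[0.018,-0.015,0],[0.018,-0.015,0],[0.018,-0.015,0.2],[0.018,-0.015,0.4],[0.018,-0.015,0.6],[0.018,-0.015,0.65],[0.018,-0.015,0.65],[0.018,-0.015,0.65],[0.018,-0.015,0.65],[0.018,-0.015,0.65]], dr=[[0.024,0,0],[0.024,0,0],[0.024,0,0],[0.024,0,0],[0.024,0,0],[0.024,0,0],[0.024,0,0],[0.024,0,0],[0.024,0,0],[0.024,0,0]], claw=[1,1,1,1,1,1,1,1,1,1])

```text
t: 27.3
eef_pos: [0.5364, -0.2843, 0.1846]
eef_rot: [-175.8, -0.1, 20.8]
wrist_force: [0.7, -0.4, -0.2]
opening: 0.169
```

Run:
```python
from h import *
o=ctrl.get_obs(); print(o['eef_pos'],o['eef_rot'],o['opening'])
cal=ctrl.calibration('wrist'); im=ctrl.get_image('wrist'); save('w8raw',im); 
T=R.from_euler('xyz',o['eef_rot'],degrees=True).as_matrix(); g=o['eef_pos']-T[:,2]*.011
print('rod axis',g, proj(cal,g-[0,0,.1344]), 'hole',proj(cal,(.537,-.2836,.048)))
a=cv2.imread('pics/w8raw.png')[140:260,250:400]
cv2.imwrite('pics/c8.png',cv2.resize(a,(750,600),interpolation=2))
```

```text
[ 0.5364438  -0.28427073  0.18455804] [-1.75778216e+02 -8.39386044e-02  2.08053036e+01] 0.1689557577139846
rod axis [ 0.53671641 -0.28503343  0.19552818] [324.49792057 204.81170137] hole [325.5098527  199.92858233]
```

View pics/c8.png

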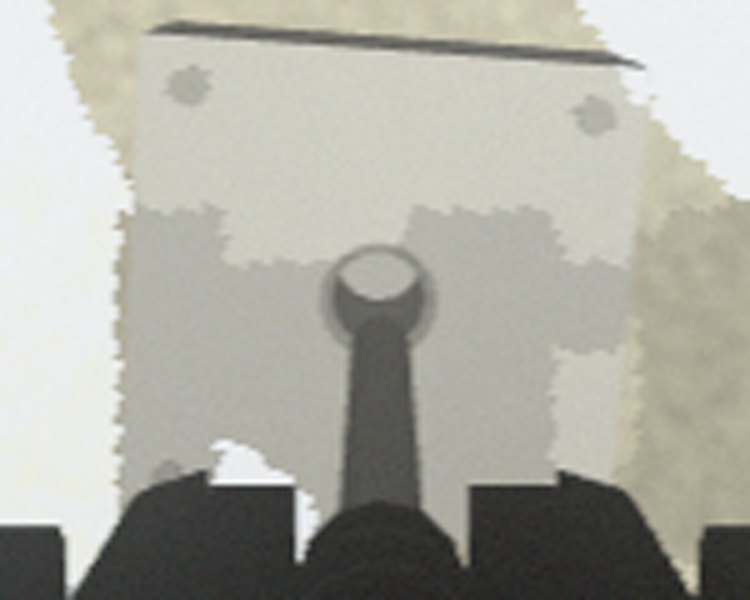

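The hole centre is at about (325.6,199.4) and the foot disc's centre at about (326,208.8), roughly 3 mm off towards the gripper. I'll tilt 1.3° more, shift slightly and insert.

Request:
drive_tool(travel=[[0,-0.02,0],[0,-0.02,0],[0,-0.016,0.06],[0,-0.011,0.13],[0,-0.005,0.21],[0,0.001,0.29],[0,0.007,0.37],[0,0.013,0.45],[0,0.019,0.53],[0,0.026,0.62]], dr=[[0.007,0,0],[0.007,0,0],[0.007,0,0],[0.007,0,0],[0.007,0,0],[0.007,0,0],[0.007,0,0],[0.007,0,0],[0.007,0,0],[0.007,0,0]], claw=[1,1,1,1,1,1,1,1,1,1])

```text
t: 28.18
eef_pos: [0.5352, -0.2824, 0.1332]
eef_rot: [-174.4, -0.0, 20.8]
wrist_force: [0.0, 0.7, -0.9]
opening: 0.173
```

Run:
```python
from h import *
o=ctrl.get_obs(); print(o['eef_pos'],o['eef_rot'],o['opening'],o['wrist_force'],o['torque'])
im=ctrl.get_image('wrist'); save('w9raw',im)
```

```text
[ 0.53523341 -0.28241123  0.13319411] [-1.74419664e+02 -5.84543066e-03  2.08087909e+01] 0.17298742781471946 [ 0.01933211  0.70257085 -0.92319409] [-0.18039734  0.0201503  -0.01514161]
```

Request:
drive_tool(travel=[[0,0,0],[0,0,0],[0,0,0],[0,0,0],[0,0,0],[0,0,0],[0,0,0],[0,0,0],[0,0,0],[0,0,0]], dr=[[0,0,0],[0,0,0],[0,0,0],[0,0,0],[0,0,0],[0,0,0],[0,0,0],[0,0,0],[0,0,0],[0,0,0]], claw=[-1,-1,-1,-1,-1,-1,-1,-1,-1,-1])

```text
t: 29.07
eef_pos: [0.5352, -0.2824, 0.1339]
eef_rot: [-174.4, -0.0, 20.8]
wrist_force: [0.2, -0.1, -0.1]
opening: 0.903
```

Request:
drive_tool(travel=[[0,-0.02,-0.2],[0,-0.06,-0.6],[0,-0.1,-1],[0,-0.1,-1],[0,-0.1,-1],[0,-0.1,-1],[0,-0.1,-1],[0,-0.1,-1],[0,-0.1,-1],[0,-0.1,-1]], dr=[[0,0,0],[0,0,0],[-0.031,0,0],[-0.031,0,0],[-0.031,0,0],[-0.031,0,0],[-0.031,0,0],[-0.031,0,0],[-0.031,0,0],[-0.031,0,0]], claw=[-1,-1,-1,-1,-1,-1,-1,-1,-1,-1])

```text
t: 29.9
eef_pos: [0.5347, -0.2825, 0.2134]
eef_rot: [-179.9, 0.1, 20.8]
wrist_force: [0.0, -1.0, 0.5]
opening: 1.003
```

Run:
```python
from h import *
o=ctrl.get_obs(); print(o['eef_pos'],o['eef_rot'],o['joint_pos'].round(0))
im=ctrl.get_image('wrist'); save('w10raw',im); cal=ctrl.calibration('wrist')
for z in (.048,.113,.168): print(proj(cal,(.537,-.2836,z)))
for n in ('rod','rod_block'):
  for d in ctrl.trace('wrist',n):
    v,u=np.nonzero(d['region']); print(n,round(d['conf'],2),d['uv'],u.min(),u.max(),v.min(),v.max())
    if n=='rod':
        for r in range(v.min(),v.max()+1,8): print(r,u[v==r].min(),u[v==r].max())
```

```text
[ 0.53473188 -0.28249116  0.21338008] [-1.79931198e+02  5.71076055e-02  2.07736207e+01] [25. 40. -3. 96.  3. 45. 42.]
[326.86223514 182.74440983]
[327.02944432 202.85120317]
[327.25550383 230.0347076 ]
rod 0.69 [324.4, 211.9] 309 337 175 234
175 324 329
183 320 330
191 317 332
199 312 336
207 311 335
215 310 337
223 310 336
231 315 332
rod_block 0.89 [422.6, 232.0] 395 469 206 272
rod_block 0.84 [331.3, 171.4] 279 376 130 228
rod_block 0.82 [188.1, 186.3] 146 228 146 225
```

The trace agrees with an upright rod in the block (rod spans rows 175–234, columns 309–337). Next is the plate.

Request:
drive_tool(travel=[[0.38,-1,0],[0.38,-1,0],[0.38,-1,0],[0.38,-1,0],[0.38,-1,0],[0.38,-1,0],[0.38,-1,0],[0.38,-1,0],[0.38,-1,0],[0.38,-1,0]], dr=[[0,0,-0.134],[0,0,-0.134],[0,0,-0.134],[0,0,-0.134],[0,0,-0.134],[0,0,-0.134],[0,0,-0.134],[0,0,-0.134],[0,0,-0.134],[0,0,-0.134]], claw=[-1,-1,-1,-1,-1,-1,-1,-1,-1,-1])

```text
t: 30.88
eef_pos: [0.5351, -0.197, 0.2142]
eef_rot: [180.0, 0.0, 44.9]
wrist_force: [-0.6, -0.8, -0.4]
opening: 1.0
```

Request:
drive_tool(travel=[[0.97,-1,0],[0.97,-1,0],[0.97,-1,0],[0.97,-1,0],[0.97,-1,0],[0.97,-1,0],[0.97,-1,0],[0.97,-1,0],[0.97,-1,0],[0.97,-1,0]], dr=[[0,0,0],[0,0,0],[0,0,0],[0,0,0],[0,0,0],[0,0,0],[0,0,0],[0,0,0],[0,0,0],[0,0,0]], claw=[-1,-1,-1,-1,-1,-1,-1,-1,-1,-1])

```text
t: 31.72
eef_pos: [0.5335, -0.0862, 0.2142]
eef_rot: [180.0, 0.0, 44.8]
wrist_force: [0.4, -0.4, -0.0]
opening: 1.0
```

Request:
drive_tool(travel=[[0.97,-1,0],[0.97,-1,0],[0.97,-1,0],[0.97,-1,0],[0.97,-1,0],[0.97,-1,0],[0.97,-1,0],[0.97,-1,0],[0.97,-1,0],[0.97,-1,0]], dr=[[0,0,0],[0,0,0],[0,0,0],[0,0,0],[0,0,0],[0,0,0],[0,0,0],[0,0,0],[0,0,0],[0,0,0]], claw=[-1,-1,-1,-1,-1,-1,-1,-1,-1,-1])

```text
t: 32.55
eef_pos: [0.532, 0.0252, 0.2143]
eef_rot: [180.0, 0.0, 44.8]
wrist_force: [-0.2, -0.4, -0.5]
opening: 1.001
```

Request:
drive_tool(travel=[[0.97,-1,0],[0.97,-1,0],[0.97,-1,0],[0.97,-1,0],[0.97,-1,0],[0.97,-1,0],[0.97,-1,0],[0.97,-1,0],[0.97,-1,0],[0.97,-1,0]], dr=[[0,0,0],[0,0,0],[0,0,0],[0,0,0],[0,0,0],[0,0,0],[0,0,0],[0,0,0],[0,0,0],[0,0,0]], claw=[-1,-1,-1,-1,-1,-1,-1,-1,-1,-1])

```text
t: 33.38
eef_pos: [0.5306, 0.1367, 0.2143]
eef_rot: [180.0, 0.0, 44.8]
wrist_force: [0.5, -0.2, -0.2]
opening: 0.999
```

Request:
drive_tool(travel=[[0.97,-1,0],[0.97,-1,0],[0.97,-1,0],[0.97,-1,0],[0.97,-1,0],[0.97,-1,0],[0.97,-1,0],[0.97,-1,0],[0.97,-1,0],[0.97,-1,0]], dr=[[0,0,0],[0,0,0],[0,0,0],[0,0,0],[0,0,0],[0,0,0],[0,0,0],[0,0,0],[0,0,0],[0,0,0]], claw=[-1,-1,-1,-1,-1,-1,-1,-1,-1,-1])

```text
t: 34.22
eef_pos: [0.5291, 0.2481, 0.2144]
eef_rot: [180.0, 0.0, 44.8]
wrist_force: [-0.4, -0.1, -0.0]
opening: 1.0
```

Request:
drive_tool(travel=[[0.25,-0.64,0],[0.25,-0.64,0],[0.25,-0.64,0],[0.25,-0.64,0],[0.25,-0.64,0],[0.25,-0.64,0],[0.25,-0.64,0],[0.25,-0.64,0],[0.25,-0.64,0],[0.25,-0.64,0]], dr=[[0,0,-0.345],[0,0,-0.345],[0,0,-0.345],[0,0,-0.345],[0,0,-0.345],[0,0,-0.345],[0,0,-0.345],[0,0,-0.345],[0,0,-0.345],[0,0,-0.345]], claw=[-1,-1,-1,-1,-1,-1,-1,-1,-1,-1])

```text
t: 35.05
eef_pos: [0.5071, 0.2988, 0.2142]
eef_rot: [-180.0, -0.0, 107.1]
wrist_force: [0.5, -0.9, 0.1]
opening: 1.001
```

Run:
```python
from h import *
o=ctrl.get_obs(); print(o['eef_pos'],o['eef_rot'],o['joint_pos'].round(0))
im=ctrl.get_image('wrist'); save('w11',im); cal=ctrl.calibration('wrist')
for x,y in [(60,46),(-60,46),(-60,-46),(60,-46)]:
    a=np.radians(17); print(proj(cal,(.515+(x*np.cos(a)-y*np.sin(a))/1000,.299+(x*np.sin(a)+y*np.cos(a))/1000,.006)))
```

```text
[0.50713222 0.29882533 0.21422883] [-1.79988262e+02 -1.01955125e-02  1.07094294e+02] [-22.  40. -23.  98.  20.  46.  53.]
[368.49253633 235.37047798]
[372.34565992 116.77298647]
[275.53338757 116.79383226]
[279.77470334 235.39253838]
```

View pics/w11.png

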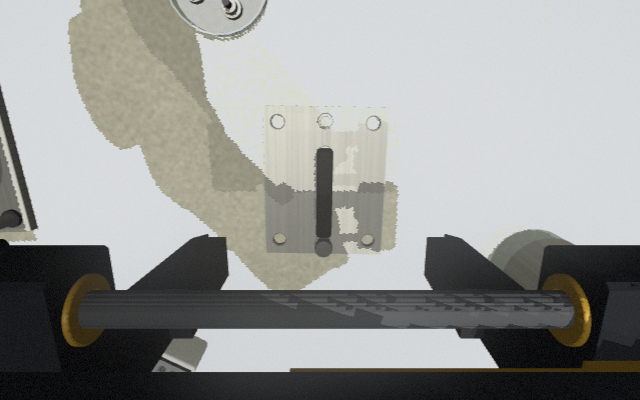

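The wrist view shows the plate with holes at (278,121), (373,123), (367,239) and (280,239). The handle runs from (324,149) to (323,240), almost parallel to tool y.

Run:
```python
from h import *
o=ctrl.get_obs(); cal=ctrl.calibration('wrist')
P=np.array([onz(cal,q,.006)[:2] for q in [(278,121.5),(373.5,123),(367.5,239.5),(280,239)]]); c=P.mean(0); print('c',c)
for i in range(4):
    e=P[(i+1)%4]-P[i];print(np.linalg.norm(e),np.degrees(np.arctan2(e[1],e[0])))
a,b=onz(cal,(324.3,149),.053),onz(cal,(322.5,240),.053); print('handle',a,b,(a+b)/2,np.linalg.norm(b-a),np.degrees(np.arctan2(*(b-a)[1::-1])))
y=np.radians(o['eef_rot'][2]); d=c-o['eef_pos'][:2]; print('tool d',d@[np.cos(y),np.sin(y)],d@[np.sin(y),-np.cos(y)])
```

```text
c [0.51928494 0.30101414]
0.09111476091682394 106.10641418360821
0.11879442121955977 15.94467514914855
0.09100872843622586 -73.3649236449752
0.11963387642114924 -164.0015527169352
handle [0.48112082 0.28917975 0.053     ] [0.5597552  0.31140715 0.053     ] [0.52043801 0.30029345 0.053     ] 0.08171549935651036 15.783881885139499
tool d -0.0015751083474822706 0.0122898683754237
```

Request:
drive_tool(travel=[[-0.024,0.158,0],[-0.024,0.158,0.3],[-0.024,0.158,0.7],[-0.024,0.158,1],[-0.024,0.158,1],[-0.024,0.158,1],[-0.024,0.158,1],[-0.024,0.158,1],[-0.024,0.158,1],[-0.024,0.158,1]], dr=[[0,0,0.006],[0,0,0.006],[0,0,0.006],[0,0,0.006],[0,0,0.006],[0,0,0.006],[0,0,0.006],[0,0,0.006],[0,0,0.006],[0,0,0.006]], claw=[-1,-1,-1,-1,-1,-1,-1,-1,-1,-1])

```text
t: 35.93
eef_pos: [0.5202, 0.3018, 0.1356]
eef_rot: [179.9, -0.0, 105.9]
wrist_force: [-0.4, -0.3, 0.2]
opening: 1.003
```

Request:
drive_tool(travel=[[0,0,0.2],[0,0,0.4],[0,0,0.6],[0,0,0.6],[0,0,0.6],[0,0,0.6],[0,0,0.6],[0,0,0.6],[0,0,0.6],[0,0,0.6]], dr=[[0,0,0],[0,0,0],[0,0,0],[0,0,0],[0,0,0],[0,0,0],[0,0,0],[0,0,0],[0,0,0],[0,0,0]], claw=[-1,-1,-1,-1,-1,-1,-1,-1,-1,-1])

```text
t: 36.77
eef_pos: [0.5198, 0.3015, 0.0868]
eef_rot: [180.0, -0.0, 105.9]
wrist_force: [-0.0, -0.9, 0.2]
opening: 1.003
```

Run:
```python
from h import *
o=ctrl.get_obs(); print(o['eef_pos'],o['eef_rot']); cal=ctrl.calibration('wrist')
im=ctrl.get_image('wrist'); g=cv2.cvtColor(im,cv2.COLOR_RGB2GRAY)
for r in range(60,235,20):
    u=np.nonzero(g[r,250:400]<60)[0]+250
    if len(u): print(r,u.min(),u.max(),len(u))
x,y,z=o['eef_pos']; print('tcp axis at bar height',proj(cal,(x,y,.053)))
```

```text
[0.51975312 0.30149168 0.08682627] [ 1.79954473e+02 -1.64783329e-02  1.05944459e+02]
200 313 335 3
220 312 337 26
tcp axis at bar height [326.69869881 233.77349467]
```

Request:
drive_tool(travel=[[-0.012,0,0.2],[-0.012,0,0.4],[-0.012,0,0.55],[-0.012,0,0.645],[-0.012,0,0.645],[-0.012,0,0.645],[-0.012,0,0.645],[-0.012,0,0.645],[-0.012,0,0.645],[-0.012,0,0.645]], dr=[[0,0,0],[0,0,0],[0,0,0],[0,0,0],[0,0,0],[0,0,0],[0,0,0],[0,0,0],[0,0,0],[0,0,0]], claw=[-1,-1,-1,-1,-1,-1,1,1,1,1])

```text
t: 37.65
eef_pos: [0.5201, 0.3006, 0.0352]
eef_rot: [179.9, -0.0, 105.9]
wrist_force: [-0.1, 0.0, 0.4]
opening: 0.721
```

Request:
drive_tool(travel=[[0,0,0],[0,0,0],[0,0,0],[0,0,0],[0,0,0],[0,0,0],[0,0,0],[0,0,0],[0,0,0],[0,0,0]], dr=[[0,0,0],[0,0,0],[0,0,0],[0,0,0],[0,0,0],[0,0,0],[0,0,0],[0,0,0],[0,0,0],[0,0,0]], claw=[1,1,1,1,1,1,1,1,1,1])

```text
t: 38.48
eef_pos: [0.5198, 0.3005, 0.0347]
eef_rot: [180.0, -0.0, 106.0]
wrist_force: [0.2, 0.4, -0.4]
opening: 0.153
```

Request:
drive_tool(travel=[[0,0,-0.05],[0,0,-0.12],[0,0,-0.22],[0,0,-0.34],[0,0,-0.46],[0,0,-0.58],[0,0,-0.7],[0,0,-0.8],[0,0,-0.8],[0,0,-0.8]], dr=[[0,0,0],[0,0,0],[0,0,0],[0,0,0],[0,0,0],[0,0,0],[0,0,0],[0,0,0],[0,0,0],[0,0,0]], claw=[1,1,1,1,1,1,1,1,1,1])

```text
t: 39.32
eef_pos: [0.5201, 0.3006, 0.0994]
eef_rot: [179.9, -0.0, 105.9]
wrist_force: [-0.5, -0.0, -3.6]
opening: 0.153
```

Request:
drive_tool(travel=[[0,0,-0.15],[0,0,-0.3],[0,0,-0.5],[0,0,-0.7],[0,0,-0.83],[-0.1,0,-0.83],[-0.25,0,-0.83],[-0.4,0,-0.83],[-0.5,-0.02,-0.83],[-0.55,-0.02,-0.83]], dr=[[0,0,0],[0,0,0],[0,0,0],[0,0,0],[0,0,0],[0,0,0],[0,0,0],[0,0,0],[0,0,0],[0,0,0]], claw=[1,1,1,1,1,1,1,1,1,1])

```text
t: 40.15
eef_pos: [0.5305, 0.2539, 0.164]
eef_rot: [-179.8, 0.2, 105.8]
wrist_force: [0.7, -0.6, -2.0]
opening: 0.155
```

Request:
drive_tool(travel=[[-0.1,0,0],[-0.2,0,0],[-0.35,-0.01,0],[-0.5,-0.02,0],[-0.65,-0.03,0],[-0.8,-0.04,0],[-0.95,-0.04,0],[-1,-0.04,0],[-1,-0.04,0],[-1,-0.04,0]], dr=[[0,0,0],[0,0,0],[0,0,0],[0,0,0],[0,0,0],[0,0,0],[0,0,0],[0,0,0],[0,0,0],[0,0,0]], claw=[1,1,1,1,1,1,1,1,1,1])

```text
t: 40.98
eef_pos: [0.5493, 0.1801, 0.1652]
eef_rot: [180.0, -0.0, 105.9]
wrist_force: [0.7, 0.4, -2.3]
opening: 0.157
```

Request:
drive_tool(travel=[[-0.1,0,0],[-0.2,0,0],[-0.35,-0.01,0],[-0.5,-0.02,0],[-0.65,-0.03,0],[-0.8,-0.04,0],[-0.95,-0.04,0],[-1,-0.04,0],[-1,-0.04,0],[-1,-0.04,0]], dr=[[0,0,0],[0,0,0],[0,0,0],[0,0,0],[0,0,0],[0,0,0],[0,0,0],[0,0,0],[0,0,0],[0,0,0]], claw=[1,1,1,1,1,1,1,1,1,1])

```text
t: 41.82
eef_pos: [0.5682, 0.1023, 0.1652]
eef_rot: [180.0, -0.0, 105.9]
wrist_force: [0.4, 0.6, -2.8]
opening: 0.149
```

Request:
drive_tool(travel=[[-0.1,0,0],[-0.2,0,0],[-0.35,-0.01,0],[-0.5,-0.02,0],[-0.65,-0.03,0],[-0.8,-0.04,0],[-0.95,-0.04,0],[-1,-0.04,0],[-1,-0.04,0],[-1,-0.04,0]], dr=[[0,0,0],[0,0,0],[0,0,0],[0,0,0],[0,0,0],[0,0,-0.02],[0,0,-0.02],[0,0,-0.02],[0,0,-0.02],[0,0,-0.02]], claw=[1,1,1,1,1,1,1,1,1,1])

```text
t: 42.65
eef_pos: [0.5871, 0.0244, 0.1651]
eef_rot: [180.0, -0.0, 109.5]
wrist_force: [0.5, 0.5, -3.1]
opening: 0.154
```

Request:
drive_tool(travel=[[-0.1,-0.01,0],[-0.25,-0.03,0],[-0.4,-0.05,0],[-0.6,-0.07,0],[-0.75,-0.09,0],[-0.88,-0.11,0],[-0.96,-0.12,0],[-0.99,-0.12,0],[-0.99,-0.12,0],[-0.99,-0.12,0]], dr=[[0,0,0],[0,0,0],[0,0,0],[0,0,0],[0,0,0],[0,0,0],[0,0,0],[0,0,0],[0,0,0],[0,0,0]], claw=[1,1,1,1,1,1,1,1,1,1])

```text
t: 43.48
eef_pos: [0.6044, -0.0527, 0.1651]
eef_rot: [180.0, -0.1, 109.6]
wrist_force: [-1.1, 0.7, -1.8]
opening: 0.152
```

Run:
```python
from h import *
o=ctrl.get_obs(); print(o['eef_pos'],o['eef_rot'])
im=ctrl.get_image('wrist'); save('w12raw',im); cal=ctrl.calibration('wrist'); print(cal['eye'],cal['attitude'])
for cx,cy,a,z in [(.6047,-.054,19.5,.088),(*o['eef_pos'][:2],o['eef_rot'][2]-90,.136),(*o['eef_pos'][:2],o['eef_rot'][2]-90,.130)]:
  a=np.radians(a)
  for x,y in [(60,46),(-60,46),(-60,-46),(60,-46)]:
    print(z,x,y,proj(cal,(cx+(x*np.cos(a)-y*np.sin(a))/1000,cy+(x*np.sin(a)+y*np.cos(a))/1000,z)).round(1))
save('c12',cv2.resize(im[40:270,180:480],(780,598),interpolation=2))
```

```text
[ 0.60442489 -0.05271317  0.16509341] [ 1.79985004e+02 -5.58866256e-02  1.09591266e+02]
[ 0.54355999 -0.07477793  0.3025884 ] [ 1.65107360e+02 -5.32288787e-02  1.09740216e+02]
0.088 60 46 [391.9 294.5]
0.088 -60 46 [402.5 111.5]
0.088 -60 -46 [245.9 110.8]
0.088 60 -46 [255.5 294. ]
0.136 60 46 [410.3 340.6]
0.136 -60 46 [427.1 114.1]
0.136 -60 -46 [225.7 113.6]
0.136 60 -46 [241.2 340.3]
0.13 60 46 [407.9 333.7]
0.13 -60 46 [423.6 113.7]
0.13 -60 -46 [229.2 113.2]
0.13 60 -46 [243.6 333.4]
```

View pics/c12.png

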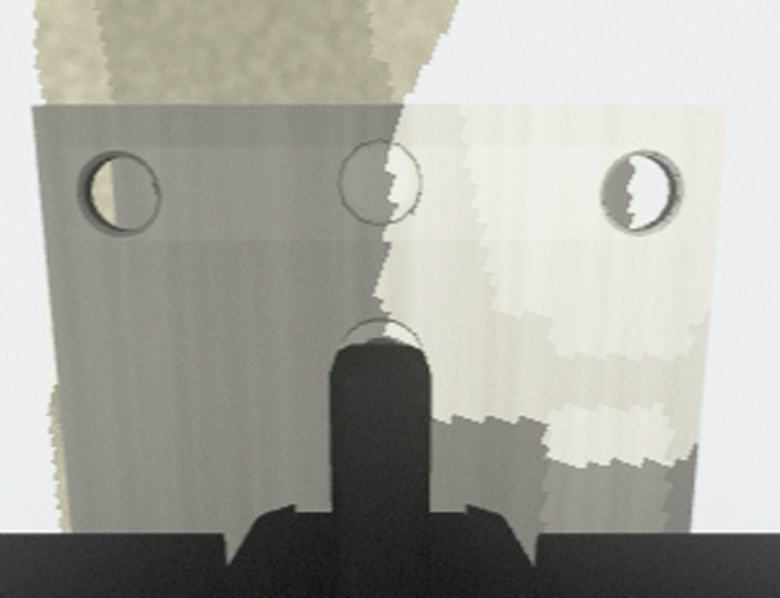

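The held plate's near holes are at (225.8,114.2) and (426.9,114.2), within 0.6 px of where a centred, level plate would put them. I'll lower it to about 1 cm above the flange.

Request:
drive_tool(travel=[[-0.016,0,0.03],[-0.016,0,0.08],[-0.016,0,0.14],[-0.016,0,0.2],[-0.016,0,0.26],[-0.016,0,0.31],[-0.016,0,0.35],[-0.016,0,0.38],[-0.016,0,0.39],[-0.016,0,0.39]], dr=[[0,0,0],[0,0,0],[0,0,0],[0,0,0],[0,0,0],[0,0,0],[0,0,0],[0,0,0],[0,0,0],[0,0,0]], claw=[1,1,1,1,1,1,1,1,1,1])

```text
t: 44.37
eef_pos: [0.6049, -0.0548, 0.1337]
eef_rot: [-180.0, -0.0, 109.6]
wrist_force: [0.0, -0.4, -2.8]
opening: 0.15
```

Run:
```python
from h import *
o=ctrl.get_obs(); print(o['eef_pos'],o['eef_rot'],o['wrist_force'],o['opening'])
im=ctrl.get_image('wrist'); save('w13raw',im)
s=ctrl.get_image('scene'); save('s13raw',s)
A=np.hstack([cv2.resize(im[80:150,195:265],(400,400),interpolation=2),cv2.resize(im[80:150,390:460],(400,400),interpolation=2)])
B=np.full((200,800,3),0,np.uint8); B[:, :]=cv2.resize(s[200:260,200:440],(800,200),interpolation=2)
save('c13',np.vstack([A,B]))
```

```text
[ 0.60485893 -0.05475676  0.13367663] [-1.79985787e+02 -1.06198197e-02  1.09550417e+02] [ 2.75431124e-03 -4.22744779e-01 -2.79405504e+00] 0.15046440086903767
```

Run:
```python
from h import *
o=ctrl.get_obs(); cal=ctrl.calibration('wrist'); g=cv2.imread('pics/w13raw.png',0)
def P(cx,cy,a,x,y,z):
    a=np.radians(a); return proj(cal,(cx+(x*np.cos(a)-y*np.sin(a))/1000,cy+(x*np.sin(a)+y*np.cos(a))/1000,z)).round(1)
ex,ey=o['eef_pos'][:2]; ya=o['eef_rot'][2]-90
for y in (46,-46):
    t=P(.6047,-.054,19.5,-60,y,.088); h=P(ex,ey,ya,-60,y,.1047); b=P(ex,ey,ya,-60,y,.0987); print('thread',t,'hole top',h,'hole bottom',b, 'r_hole px',P(ex,ey,ya,-53.5,y,.1047)-h)
    u,v=np.round(h).astype(int)
    np.savetxt('/dev/stdout',g[v-15:v+16,u-17:u+18],fmt='%3d',delimiter=' ')
```

```text
thread [420.3 113.1] hole top [427.7 114.4] hole bottom [424.2 114. ] r_hole px [-1.  14.5]
thread [237.3 112.6] hole top [226.7 114. ] hole bottom [230.1 113.7] r_hole px [ 1.  14.5]
 88  83  81  89 108 114 124 126 115 107 106 111 125 145 148 153 151 152 153 150 148 150 149 147
149 149 149 152 135 115 105 103 102  91  74  62  88 126 142 144 145 147 146 143 135 123 111 108 121 141 151 151 154 151 149 150 151 149 149
151 149 148 133 109 104 105  94  74  64  88 121 139 139 143 143 143 144 147 145 144 142 139 120 107 115 139 153 151 150 154 150 146 150 146
148 149 135 111 103 103  91  70  64  86 124 141 143 142 148 147 146 149 147 144 145 143 144 125  98 106 120 144 152 151 151 152 150 148 145
149 140 119 106 106  87  63  61  98 134 144 142 143 145 144 146 148 151 149 146 147 130  95  76  73  82 104 124 144 150 152 153 149 145 145
146 124 103 108  92  64  65  84 124 143 144 143 143 148 147 147 151 151 149 145 131  96  74  77  73  74  94 115 126 141 150 151 147 149 146
133 112 103 100  81  66  60 112 141 143 144 145 145 145 147 150 148 151 149 130  95  78  75  77  84  92  91 102 113 138 
[... 2539 characters left out ...]

148 148 149 139 122 114 114 101  79  75  72  96 125 143 143 143 145 144 147 144 142 143 140 144 145 138 124 119 130 146 152 151 152 150 149
150 147 153 150 140 125 114 115 105  98  78  73  86 111 135 141 144 147 146 147 144 142 139 141 138 122 118 128 143 153 153 150 150 148 148
149 150 151 150 149 146 129 118 117 115 113  94  80  76  82 112 137 147 145 148 146 143 136 129 123 120 131 144 152 155 151 155 151 148 149
149 150 149 150 149 151 149 138 121 115 119 113 107  93  83  81  78  75  88 100 111 120 120 117 118 126 141 152 152 154 153 151 150 148 149
148 151 150 151 151 150 146 152 147 133 119 112 115 114 114 117 117 116 117 121 117 118 121 126 138 146 149 152 155 152 153 154 152 150 148
```

Request:
drive_tool(travel=[[0.01,0,0.005],[0.01,0,0.01],[0.01,0,0.01],[0.01,0,0.01],[0.01,0,0.01],[0.01,0,0.01],[0.01,0,0.01],[0.01,0,0.01],[0.01,0,0.01],[0.01,0,0.01]], dr=[[0,0,0],[0,0,0],[0,0,0],[0,0,0],[0,0,0],[0,0,0],[0,0,0],[0,0,0],[0,0,0],[0,0,0]], claw=[1,1,1,1,1,1,1,1,1,1])

```text
t: 45.3
eef_pos: [0.6047, -0.054, 0.1331]
eef_rot: [180.0, -0.0, 109.5]
wrist_force: [-0.3, 0.1, -3.3]
opening: 0.15
```

Run:
```python
from h import *
o=ctrl.get_obs(); print(o['eef_pos'],o['eef_rot'],o['wrist_force'],o['opening'],abs(o['qd']).max())
cal=ctrl.calibration('wrist'); im=ctrl.get_image('wrist'); g=cv2.cvtColor(im,cv2.COLOR_RGB2GRAY)
def P(cx,cy,a,x,y,z):
    a=np.radians(a); return proj(cal,(cx+(x*np.cos(a)-y*np.sin(a))/1000,cy+(x*np.sin(a)+y*np.cos(a))/1000,z)).round(1)
ex,ey=o['eef_pos'][:2]; ya=o['eef_rot'][2]-90
for y in (46,-46):
    t=P(.6047,-.054,19.5,-60,y,.088); h=P(ex,ey,ya,-60,y,.104); print('thread',t,'hole top',h)
    if y>0:
        u,v=np.round(h).astype(int)
        print('u0,v0',u-17,v-15)
        for r in g[v-15:v+16,u-17:u+18]: print(''.join(' .:-=+*#%@'[9-int(k)*10//256] for k in r))
s=ctrl.get_image('scene'); c=ctrl.calibration('scene')
for d in ctrl.trace('scene','rod'):
    v,u=np.nonzero(d['region']); print('rod',round(d['conf'],2),u.min(),u.max(),v.min(),v.max())
for z in (.048,.113,.168): print('exp rod',proj(c,(.537,-.2836,z)))
for d in ctrl.trace('scene','head_plate'): print('plate',d['conf'],d['uv'])
print(proj(c,(.6047,-.054,.1)))
```

```text
[ 0.60470222 -0.05399105  0.13310181] [ 1.79994562e+02 -3.44465926e-03  1.09549455e+02] [-0.27741016  0.12205414 -3.29313659] 0.1497707345907468 0.12319523242833515
thread [419.1 113.5] hole top [427.8 114.4]
u0,v0 411 99
        .:------=------:..         
       .:-----===+++=----:.        
     .::--------===+++=---:.       
    .:---=---------==+*+-:--.      
   .:--=++++==----====+*+=--:.     
  ..--====++++=---=====+**=--:.    
  .-=========++=-=======+*+==-.    
 .:--=++==--++++========+++=--:.   
 .-=+****+*++++++========+++--:.   
 :-=********+++++========+*+=--.   
.-=+********++++++========+++=-:.  
.-+**********+++++========+++=-:.  
.-+**********++===========++++=:. .
-=+**********++==--=======++*=::. .
:=+********+++++==========+**=-:.  
:-+*********++============+**=-:.  
:-+********+++============+*+=-:.  
:-=+*****+++=+==+=========+++=-:. .
:-==+*++++==+============+++=--.. .
:-==--=+++===============+++-::. ..
:-=======================+++-::.   
.-===========-...:======+*+-::. ...
.:..:-====-:......:====+++=-::. ...
.::.  .....::.....:====++=-::..  ..
 .::.    ........:====+++-:::.     
  .:.... ....:==::===+++=:::.  ....
  ..::......:======+++=-:::.  .....
   ..:......:=====+++=-::..    ....
    ..:-:..:===++++=-:::..      .. 
      .::---=====-:::::..     . ...
        ..::::::::::...      . .. .
thread [235.2 113. ] hole top [226.5 114. ]
rod 0.58 222 232 224 247
exp rod [230.77326412 245.22245213]
exp rod [227.41736601 235.37011735]
exp rod [224.37502873 226.43834281]
plate 0.71 [314.8, 222.4]
plate 0.47 [300.5, 280.8]
plate 0.45 [163.9, 292.0]
[305.51470537 217.03762069]
```

```bash
python3 -c "
from rig import ctrl
print(ctrl.sign_off(), ctrl.get_obs()['t'])"
```

```text
the job is handed in; nothing more can be done
the job is handed in; nothing more can be done
```

I stirred the beads, stood the rod back in its block, and handed the job in with the head plate held still about 10 mm above the flange, at roughly 45.5 s of the 72 s allowed. The hand-in gave no verdict.

**Stirring:** I took the rod out, stirred about two turns one way and one back, and pushed the centre bead out too. Wrist pictures showed the beads regrouped along the wall and the centre empty. I could not tell the beads apart, so "at least five moved a centimetre or more" rests on those pictures, not on a bead-by-bead check. The last full look at the beads was during the stirring. I did not count them after taking the rod out.

**Rod:** It swung about 5° in the jaws while stirring. I tilted the tool to straighten it before inserting it and letting go. The last scene check found it within a few pixels of where an upright rod in the block should appear.

**Plate:** At the end the plate's centre agreed with my vessel estimate to within 0.1 mm and 0.1° by the arm's reading. The underside was about 98 mm above the bench.
- **Near holes:** Both near threaded holes appeared within about 1.5 pixels (under 1 mm) of where I predicted. Their rims were partly cut off by the plate edge from the camera's slanted view.
- **Far holes:** The gripper hid the far pair, so they rest on the fitted position.
- **Level:** I judged the plate level from how the near holes were spaced in the picture taken just before lowering.
- **Contact:** The wrist force showed only the plate's own weight, so there was no sign that it touched the flange.

I reached the 12-picture limit just before the last check, so I did it numerically on the raw images.

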